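# Load the warming plate

### The job

First push the aluminium carrier slab on the warming plate fully home, flush against both the far and the left stop rail. Then stack all the white cases that are there squarely in one upright column on the carrier's rubber pad, put the grey temperature logger squarely on top, and finally throw the toggle lever fully over, towards the far side, to switch the plate on. Leave the carrier home against its stops and everything else on the bench where it is.

Things in the scene. Friction and masses are not known exactly. Their poses are not given: they have to be found in the camera images.
- warmer: fixed dark warming plate, 230 x 270 x 20 mm (x, y, z), origin at the centre of its underside, may be turned on the bench. Two aluminium stop rails, 15 mm wide and 12 mm high above the plate, stand on its far (+x) edge and its left (+y) edge. Left of the left rail is a grey control block, 50 mm high, 150 x 85 mm, with the toggle on it
- corner (a point): point on the plate's top surface (20 mm above the bench) where the inner faces of the two stop rails meet; axes as the plate's: the far rail's inner face is the plane x = 0, the left rail's is y = 0; the free plate lies to -x and -y
- carrier: loose aluminium slab 120 x 170 x 14 mm (x, y, z), about 0.45 kg, lying flat on the warming plate; origin at the centre of its underside. Its far long edge (+x, 60 mm from the origin) belongs against the far rail and its left short edge (+y, 85 mm from the origin) against the left rail
- pad (a point): centre of the black rubber pad (70 x 106 mm, flush) in the carrier's top face, at (20, 25, 14) mm in the carrier's frame, axes as the carrier's; the column stands here, long sides of the cases along the pad's y
- logger: grey temperature logger with a dark display and a round steel button on top, 56 x 80 x 44 mm (x, y, z), 0.16 kg; origin at the centre of its underside, long side along its y; shorter and taller than the cases
- toggle (a joint): toggle lever on the control block, a 70 mm stick: 0 leaning toward the plate's -x (off), 1.0 fully over toward the plate's +x (on); it stays where it is left; stiffness small, force a few N
- toggle_tip (a point): end of the toggle lever; it swings in the plate's x-z plane
- case1: closed white plastic case with a grey seam and latch and a paper label on top, 56 x 100 x 34 mm (x, y, z), about 0.14 kg; origin at the centre of its underside, long side along its y, z up. Two to four cases are present
- case2: closed white plastic case with a grey seam and latch and a paper label on top, 56 x 100 x 34 mm (x, y, z), about 0.14 kg; origin at the centre of its underside, long side along its y, z up. Two to four cases are present
- case3: closed white plastic case with a grey seam and latch and a paper label on top, 56 x 100 x 34 mm (x, y, z), about 0.14 kg; origin at the centre of its underside, long side along its y, z up. Two to four cases are present
- case4: closed white plastic case with a grey seam and latch and a paper label on top, 56 x 100 x 34 mm (x, y, z), about 0.14 kg; origin at the centre of its underside, long side along its y, z up. Two to four cases are present
- bottle: bystander, not to be disturbed: small amber bottle, 50 mm wide, 100 mm high; origin at the centre of its underside
- dish: bystander, not to be disturbed: shallow glass dish, 90 mm wide, 18 mm high; origin at the centre of its underside
- jar: bystander, not to be disturbed: clear jar, 60 mm wide, 70 mm high; origin at the centre of its underside
- marker: bystander, not to be disturbed: black marker pen, 14 mm thick, 130 mm long, lying; origin at the centre of its underside
- timer: bystander, not to be disturbed: flat white timer, 60 x 70 x 20 mm; origin at the centre of its underside
- pipette_box: bystander, not to be disturbed: grey pipette tip box, 90 x 120 x 55 mm; origin at the centre of its underside
There are look-alikes about, which are no part of the job. Leave any red look-alike of the logger alone.

How it is judged (in metres and radians):
On the way, in this order (a step that is already met when the one before it is completed fails the run):
1. the carrier is flush against both stops (x of carrier in the frame of corner above -0.063 m and y of carrier in the frame of corner above -0.088 m and z of carrier in the frame of corner below 0.005 m and angle between the x axis of carrier and the x axis of warmer, either way round below 0.03 rad), for 0.2 s.
2. all present cases are stacked squarely on the pad (horizontal distance between each of case1, case2, case3, case4 and pad below 0.01 m and angle between the y axis of each of case1, case2, case3, case4 and the y axis of carrier, either way round below 0.12 rad and angle between each of case1, case2, case3, case4's own z axis and vertical below 0.06 rad and z of each of case1, case2, case3, case4 in the frame of pad above -0.004 m and linear speed of each of case1, case2, case3, case4 below 0.02 m/s), for 0.2 s.
3. the logger stands squarely on top of the column (horizontal distance between logger and pad below 0.01 m and angle between the y axis of logger and the y axis of carrier, either way round below 0.12 rad and angle between logger's own z axis and vertical below 0.06 rad and z of logger in the frame of pad above -0.004 m and linear speed of logger below 0.02 m/s and z of logger in the frame of case1 above 0.028 m and z of logger in the frame of case2 above 0.028 m and z of logger in the frame of case3 above 0.028 m and z of logger in the frame of case4 above 0.028 m), for 0.2 s.
4. the toggle is fully over (value of joint toggle above 0.85 rad), for 0.2 s.
At the end, for the whole second after the job is handed in: Carrier flat, within 3 mm of both rails and 0.03 rad of square; every present case and the logger upright (0.06 rad), within 10 mm of the pad centre and 0.12 rad of its direction, logger above all cases, at rest; toggle beyond 0.85 (all of step 1 and all of step 2 and all of step 3 and value of joint toggle above 0.85 rad); the robot touches nothing.
It fails at once if a bystander is moved more than 4 cm (distance of any of bottle, dish, jar, marker, timer, pipette_box from where it was at the start of the episode above 0.04 m).
Of case1, case2, case3, case4 only 2 to 4 are there at a start; the rules pass over those that are not, and their reading is None.
At some moment in a run one of carrier may be knocked a few centimetres aside while the robot is not near it.
Once in a run the grip may slacken for a moment while it holds something.
It also fails if it takes over 210 s, if anything falls off the work surface, if the arm or the gripper's body presses on something with over 40 N, if the wrist force passes 120 N, or if a joint passes its speed limit or range.

### The arm

A 6-joint arm with a two-finger parallel gripper is mounted at the origin on the work surface. World frame = base frame: x ahead of the robot, y to its left, z up, the work surface at z = 0. Lengths are in mm, angles in degrees, forces in N, time in s.
With the tool pointing down it reaches from about 300 to 850 mm from the base axis. Payload 4.2 kg.
Tool frame: the origin (TCP) lies midway between the tips of the shut fingers; the grasp point (between the pads) lies 19 mm behind it; z points along the fingers, y is the line along which they close (so a half turn about z gives the same grasp; the last joint's range is limited). The gripper opens to 91 mm and grips with 3 to 60 N. Pads are 32 mm wide; open, the fingers measure 118 mm over their backs; the gripper's body (76 mm by 178 mm) begins 60 mm behind the grasp point.
Start: joints at [-72.021, 18.312, 89.639, -0, 72.044, -1.146], TCP at [188.394, -543.278, 213.976] pointing down, gripper open.
Joint ranges: [-177.97, 177.97], [-48.28, 115.42], [12.27, 149.76], [-77.06, 257.06], [2.81, 150.46], [-146.56, 146.56]. Speed limits (degrees/s): [147.25, 147.25, 180, 180, 180, 180].

### API

Orientations are given as [roll, pitch, yaw] about the fixed x, y, z axes, in that order (R = Rz(yaw) Ry(pitch) Rx(roll)).
In Python, from workcell import env gives the robot as it stands.
- The arm moves only by the tool send_rows, never from a script. Its argument "steps" is a list that holds one entry, the list of rows, each a list of 5 numbers: the shift along the tool's x, y, z scaled (see below), then the turn about the tool's z scaled (see below), then the opening, from 0 (shut) to 1 (fully open). In form: [[[dx, dy, dz, yaw, fingers], ...]]. A call has 1 to 5 rows; each row shifts and turns the commanded pose from where the row before left it, along the tool's axes as they then stand; what a row does not reach is not made up. The controller multiplies each number of a shift by 0.04 m and each number of a turn by 0.12 rad. A row lasts 1/12 s, in which the tool goes at most 41.7 mm and 7.16 degrees, less where a joint would pass 70% of its speed; a pose out of reach is approached as far as the arm can. A call with a number of a shift or a turn outside -1 to 1 is refused whole. A call with a gripper value outside its range is refused whole. The fingers move at their own pace and stop on an object; "squeeze" is the grip in N (left out, the last holds). Time passes only in rows, so rows that do not move let the fingers close. It gives the time, the measured TCP pose, the force, the opening and the grip force at its end, in the units of the state.
- env.state(): the state, without advancing time (a new reading comes with each control period).
- env.grab_frame(name): name is "scene" or "top" or "wrist"; returns a dict with "pixels" (420x560x3 uint8, red, green, blue), "depth" (420x560 float32, mm along the optical axis (not along the pixel's ray), 0 where there is no reading), "intrinsics" (3x3 intrinsics, pixels), "cam_to_world" (4x4, takes a point from camera to world coordinates). Camera axes: x right, y down, z forward; pixel columns grow to the right and rows downward; lengths in mm; the calibration is good to about 2 mm. A picture is of the moment at which its call begins.
- env.job_done(): hands the job in; it is judged then, once.
The state is a dict: "time_s": time; "qpos": joint angles; "qvel": joint speeds; "effort": joint torques, N m; "ee_pos": TCP position; "ee_rot": TCP orientation; "force": force on the tool from outside, world axes, zero at the start; "torque": the same for the moment, N m; "gripper_width": finger opening in mm; "gripper_force": force on a finger pad.
Only numpy, scipy, OpenCV 4.12 (cv2) and the standard library are available. Lean on these libraries where they do the work, as an engineer would, in place of code of your own. Each camera call takes 0.05 s, during which the arm holds its last target. There are 200 camera calls.

## Working session

There is one attempt and no reset: what is moved stays moved. The work goes in short steps, Python scripts to look and compute and a tool call to move; the robot and the scene stay as the last step left them, time stands still between calls to the robot, and variables do not carry over. Pictures are saved under pics/ and viewed, at most 14 in all, crops included, and the job is handed in when it is done.

Besides the shell and the picture viewer there is one more tool, called after "Emit:" as name([rows], argument=value, ...), one row to a line, values as JSON. send_rows: Moves the arm, as the interface text tells. Shifts and turns lie within -1 to 1; 1 stands for 0.04 m of shift or 0.12 rad of turn. Its arguments: {"type":"object","properties":{"steps":{"type":"array"},"squeeze":{"type":"number"}},"required":["steps"]}

```bash
mkdir -p pics; ls; cat > h.py <<'E'
import numpy as np, cv2
from workcell import env
def grab(n,save=None):
    f=env.grab_frame(n)
    if save: cv2.imwrite('pics/'+save,f['pixels'][:,:,::-1])
    return f
def pts(f):
    """world xyz per pixel from depth"""
    K=np.array(f['intrinsics']);T=np.array(f['cam_to_world']);d=f['depth']
    v,u=np.mgrid[:d.shape[0],:d.shape[1]]
    c=np.stack([(u-K[0,2])/K[0,0]*d,(v-K[1,2])/K[1,1]*d,d,np.ones_like(d)],-1)
    return (c@T.T)[...,:3]
def ray(f,u,v,z):
    K=np.array(f['intrinsics']);T=np.array(f['cam_to_world'])
    r=T[:3,:3]@np.array([(u-K[0,2])/K[0,0],(v-K[1,2])/K[1,1],1]);o=T[:3,3]
    return o+r*(z-o[2])/r[2]
E
python3 - <<'E'
from h import *
import pickle
fs={n:grab(n,n+'0.png') for n in('top','scene')}
pickle.dump(fs,open('f0.pkl','wb'))
for n,f in fs.items(): print(n,np.round(f['cam_to_world'],2).tolist(),f['intrinsics'])
print(env.state())
E
```

```text
pics
top [[0.0, -0.98, 0.19, 299.37], [-1.0, 0.0, 0.03, -1.93], [-0.03, -0.19, -0.98, 1354.88], [0.0, 0.0, 0.0, 1.0]] [[447.99504009   0.         276.37833122]
 [  0.         447.99504009 204.44689829]
 [  0.           0.           1.        ]]
scene [[-0.79, 0.49, -0.38, 1119.1], [0.61, 0.63, -0.48, 764.15], [0.01, -0.61, -0.79, 1340.91], [0.0, 0.0, 0.0, 1.0]] [[480.73906106   0.         279.41158075]
 [  0.         480.73906106 211.44941396]
 [  0.           0.           1.        ]]
{'time_s': 0.1, 'qpos': array([-7.20212188e+01,  1.83476148e+01,  8.96983085e+01, -2.48605157e-03,
        7.20454134e+01, -1.14664129e+00]), 'qvel': array([-0.05876753, -0.12815666, -0.11780144,  0.01614681, -0.04944009,
        0.02817093]), 'effort': array([ 2.19802096e-03, -4.13326049e+01, -2.32508129e+01,  7.30441441e-02,
        4.21600300e-02, -6.35714150e-05]), 'ee_pos': array([ 188.23258557, -542.83880804,  213.21551367]), 'ee_rot': array([-1.79908634e+02,  5.35516156e-04,  1.91261912e+01]), 'force': array([-0.26445993,  0.13602265, -0.95324748]), 'torque': array([-0.009757  , -0.05673566, -0.01404119]), 'gripper_force': 0.0, 'gripper_width': 91.12390283482175}
```

View pics/top0.png

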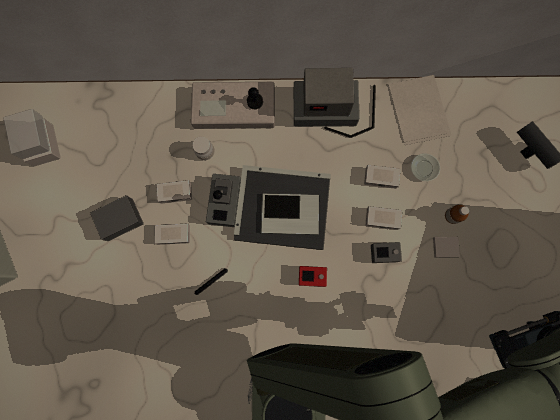

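View pics/scene0.png

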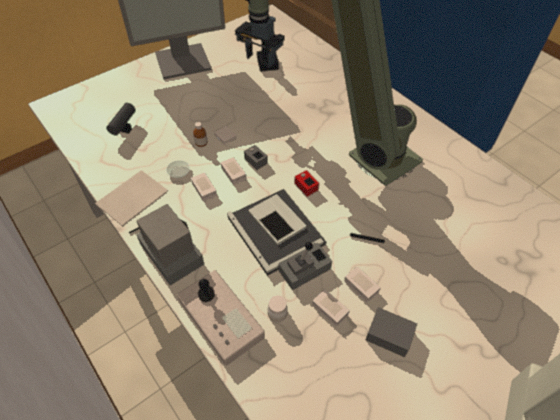

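The top view shows four cases at about (173,190), (172,234), (382,176) and (384,217). The grey logger is at (385,252), its red look-alike at (313,276), the plate at (285,208) with the carrier at (291,213), and the toggle at (218,193). Lookalikes for a case are the pale rectangle at (192,309) (timer or paper) and the jar at (203,150). The pipette box at (117,218) and the bench square at (446,247) could pass for the logger. I choose the grey one with display and button.

```bash
cat >> h.py <<'E'
def seg(f,roi,zlo,zhi,minarea=80):
    """rectangles of regions whose height is in the band; roi u0,v0,u1,v1"""
    P=pts(f);u0,v0,u1,v1=roi
    m=((P[...,2]>zlo)&(P[...,2]<zhi)&(f['depth']>0)).astype(np.uint8)
    k=np.zeros_like(m);k[v0:v1,u0:u1]=m[v0:v1,u0:u1]
    n,l,s,c=cv2.connectedComponentsWithStats(k)
    out=[]
    for i in range(1,n):
        if s[i,4]<minarea: continue
        q=P[l==i];r=cv2.minAreaRect(q[:,:2].astype(np.float32))
        out.append((c[i].round(),np.round(r[0],1),np.round(r[1],1),round(r[2],1),round(float(np.median(q[:,2])),1),f['pixels'][l==i].mean(0).round()))
    return out
E
python3 - <<'E'
from h import *
import pickle
fs=pickle.load(open('f0.pkl','rb'));f=fs['top']
P=pts(f)
for a,b in((14,26),(28,33.5),(27,40),(40,49),(48,80)):
    print(a,b)
    for o in seg(f,(60,130,480,320),a,b,60): print(*o)
for n,u,v in(('pale',192,309),('bench',150,270),('sq',446,247)): print(n,P[v,u].round(1))
im=cv2.resize(f['pixels'][150:300,150:420],None,fx=2.9,fy=2.9,interpolation=cv2.INTER_CUBIC)
im=np.clip(im.astype(float)*1.5,0,255).astype(np.uint8)
cv2.imwrite('pics/c1.png',im[:,:,::-1]);print(im.shape)
E
```

```text
14 26
[425. 166.] [ 666.5 -422.3] [85.5 87.1] 43.8 16.7 [112. 108.  94.]
[280. 207.] [537.5  15.3] [268.8 217.3] 83.5 19.7 [40. 38. 35.]
[447. 246.] [ 422.5 -471. ] [58.8 72.6] 2.0 19.7 [92. 81. 72.]
28 33.5
[242. 191.] [585.7 137.8] [ 40.8 174.6] 74.3 31.2 [121. 115. 100.]
[374. 173.] [ 640.  -266.9] [55.  61.9] 70.1 31.8 [129. 117. 102.]
[294. 172.] [649.1 -16.4] [230.5  16.3] 83.8 30.9 [119. 113.  99.]
[391. 177.] [ 634.5 -310.8] [51.7 58.9] 83.2 31.7 [131. 119. 104.]
[185. 191.] [596.5 315.1] [56.8 35.7] 5.9 31.5 [117. 107.  95.]
[163. 193.] [589.9 377.4] [55.8 39.1] 6.1 31.9 [129. 116. 102.]
[284. 211.] [521.   -7.5] [168.7 119.8] 88.4 31.9 [69. 65. 57.]
[379. 212.] [ 519.  -275.2] [42.7 68.5] 0.2 31.6 [132. 119. 104.]
[302. 224.] [493.3 -32.1] [ 67.1 117.9] 7.4 31.8 [128. 122. 107.]
[391. 222.] [ 494.7 -309.8] [52.4 40.3] 72.3 31.8 [129. 117. 102.]
[171. 236.] [459.1 347.8] [51.1 98.4] 0.0 31.9 [130. 119. 104.]
27 40
[266. 185.] [552.6  16.1] [274.2 215.1] 83.8 31.8 [119. 113.  98.]
[383. 175.] [ 637.  -287.8] [100.1  58.6] 84.2 33.8 [131. 119. 104.]
[173. 191.] [592.5 347.3] [ 57.3 101.1] 6.4 33.9 [126. 114. 100.]
[290. 214.] [521.6  -8. ] [169.8 121.2] 88.4 33.9 [86. 82. 72.]
[384. 217.] [ 508.9 -287.8] [100.8  57.9] 82.2 33.8 [132. 120. 105.]
[171. 233.] [462.5 346.9] [57.5 98.3] 2.7 33.9 [133. 121. 106.]
40 49
[223. 208.] [537.5 195.3] [84.8 46.3] 80.4 47.9 [66. 63. 56.]
[387. 252.] [ 405.2 -289.4] [55.9 80.3] 2.5 44.2 [51. 48. 43.]
[313. 276.] [336.4 -72.3] [78.8 56.3] 87.9 44.0 [87. 22. 20.]
48 80
[201. 145.] [725.8 258.1] [50.  52.4] 64.9 68.8 [132. 120. 107.]
[223. 199.] [563.4 192.2] [ 84.9 149.5] 83.5 52.1 [55. 52. 47.]
[114. 217.] [510.  514.9] [ 91.9 122.2] 26.1 54.6 [60. 55. 50.]
[457. 213.] [ 516.5 -496.9] [48.6 44.7] 26.7 67.4 [48. 26. 11.]
pale [2.408e+02 2.831e+02 2.000e-01]
bench [355.1 413.2   4.8]
sq [ 421.  -468.1   20. ]
(435, 783, 3)
```

View pics/c1.png

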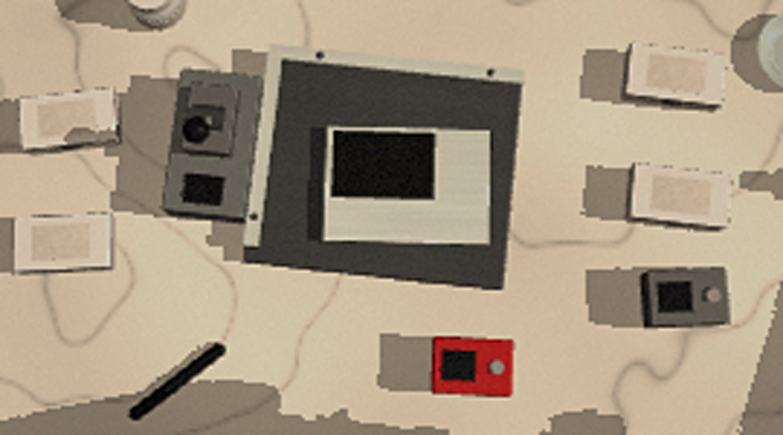

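The crop confirms it: four labelled cases, the grey logger with display and steel button, and the red look-alike to be left alone. Next come the plate geometry and a helper for move numbers.

```bash
cat >> h.py <<'E'
def go(x,y,z,yaw=None):
    """units needed: turn first, then shifts along the tool axes (turned)"""
    s=env.state();p=s['ee_pos'];w=s['ee_rot'][2]
    t=0 if yaw is None else ((w-yaw+180)%360-180)
    a=np.radians(w-t);d=np.array([x,y,z])-p
    print('now',p.round(1),'yaw',round(w,2),'F',s['force'].round(1),'w',round(s['gripper_width'],1),'gf',round(s['gripper_force'],1),'t',round(s['time_s'],1))
    print('turn',round(np.radians(t)/.12,2),'shift',np.round(np.array([d[0]*np.cos(a)+d[1]*np.sin(a),d[0]*np.sin(a)-d[1]*np.cos(a),-d[2]])/40,3))
def Rz(d):
    c,s=np.cos(np.radians(d)),np.sin(np.radians(d));return np.array([[c,-s],[s,c]])
E
python3 - <<'E'
from h import *
import pickle
f=pickle.load(open('f0.pkl','rb'))['top'];P=pts(f)
Z=P[...,2]
# far rail: top z~32, bounded roi
def pca(m):
    q=P[m][:,:2];c=q.mean(0);U,S,V=np.linalg.svd(q-c,full_matrices=False);return c,V[0],q
X,Y=P[...,0],P[...,1]
m=(Z>28)&(Z<36)&(X>615)&(X<685)&(Y>-130)&(Y<100)
c,d,q=pca(m);d*=np.sign(d[1]);yaw=-np.degrees(np.arctan2(d[0],d[1]));w=(q-c)@np.array([d[1],-d[0]]);print('far',c,yaw,w.min(),w.max(),len(q))
m2=(Z>28)&(Z<36)&(Y>110)&(Y<160)&(X>450)&(X<630)
c2,d2,q2=pca(m2);d2*=np.sign(d2[0]);print('left',c2,np.degrees(np.arctan2(d2[1],d2[0])),len(q2))
yaw=(yaw+np.degrees(np.arctan2(d2[1],d2[0])))/2
R=Rz(yaw)
# inner faces: rail centre lines -7.5
a=(R.T@c)[0]-7.5;b=(R.T@c2)[1]-7.5
co=R@np.array([a,b]);print('corner',co,'yaw',yaw)
# check plate rect
r=cv2.minAreaRect(P[(Z>14)&(Z<36)&(X>380)&(X<690)&(Y>-125)&(Y<152)][:,:2].astype(np.float32));print(r)
print('expected corner from it',np.array(r[0])+R@np.array([100,120]))
ca=np.array([521.6,-8]);print('carrier in corner',R.T@(ca-co))
for n,p in dict(pA=(-185,-90),pAend=(-136,-85),pB=(-60,-235),pBend=(-60,-186),pad=(-40,-60)).items(): print(n,(co+R@np.array(p)).round(1))
t=P[(Z>58)&(Y>170)&(Y<240)&(X>480)&(X<680)];print('lever',t[np.argmax(t[:,2])],len(t),t.min(0),t.max(0))
E
```

```text
far [648.69872949 -16.06933379] -6.190655315785379 -8.195482430022322 8.55137560673817 331
left [545.282706   143.62421336] -6.011091969739888 261
corner [656.15198353 124.23127627] yaw -6.100873642762633
((544.6641235351562, 15.925048828125), (271.3271179199219, 231.02389526367188), 83.65689849853516)
expected corner from it [656.85126386 124.61748438]
carrier in corner [-119.73648604 -145.78244273]
pA [462.6  54.4]
pAend [511.9  54.2]
pB [ 571.5 -103.1]
pBend [576.7 -54.3]
pad [610.   68.8]
lever [561.97784316 193.10377437 151.49699679] 386 [498.11816093 170.02855745  58.11193957] [618.98838342 220.36574237 151.49699679]
```

```bash
cat >> h.py <<'E'
CO=np.array([656.5,124.4]);PY=-6.2
def pl(x,y): return CO+Rz(PY)@np.array([x,y])
E
python3 - <<'E'
from h import *
a=pl(-218,-143);print(a)
go(*a,120,PY); go(*a,26,PY)
E
```

```text
[424.33118199   5.7802717 ]
now [ 188.2 -542.8  213.2] yaw 19.13 F [-0.3  0.1 -1. ] w 91.1 gf 0.0 t 0.1
turn 3.68 shift [  4.387 -14.273   2.33 ]
now [ 188.2 -542.8  213.2] yaw 19.13 F [-0.3  0.1 -1. ] w 91.1 gf 0.0 t 0.1
turn 3.68 shift [  4.387 -14.273   4.68 ]
```

Emit:
send_rows([
  [[0, 0, 0, 0.92, 1], [0, 0, 0, 0.92, 1], [0, 0, 0, 0.92, 1], [0, 0, 0, 0.92, 1], [0, 0, 0, 0, 1]],
])

```text
time_s: 0.52
ee_pos: [188.3, -543.0, 213.5]
ee_rot: [-180.0, 0.0, -6.3]
force: [0.3, -0.6, -0.7]
gripper_width: 91.3
gripper_force: 0.0
```

Emit:
send_rows([
  [[0.29, -0.95, 0, 0, 1], [0.29, -0.95, 0, 0, 1], [0.29, -0.95, 0, 0, 1], [0.29, -0.95, 0, 0, 1], [0.29, -0.95, 0, 0, 1]],
])

```text
time_s: 0.93
ee_pos: [266.6, -358.7, 213.7]
ee_rot: [-180.0, 0.0, -6.0]
force: [0.4, 0.9, 0.5]
gripper_width: 91.3
gripper_force: 0.0
```

Emit:
send_rows([
  [[0.29, -0.95, 0, 0, 1], [0.29, -0.95, 0, 0, 1], [0.29, -0.95, 0, 0, 1], [0.29, -0.95, 0, 0, 1], [0.29, -0.95, 0, 0, 1]],
])

```text
time_s: 1.35
ee_pos: [344.7, -176.1, 214.0]
ee_rot: [180.0, -0.0, -6.0]
force: [0.6, -0.1, -0.4]
gripper_width: 91.3
gripper_force: 0.0
```

Emit:
send_rows([
  [[0.29, -0.95, 0, 0, 1], [0.29, -0.95, 0.3, 0, 1], [0.29, -0.95, 0.5, 0, 1], [0.29, -0.95, 0.5, 0, 1], [0.29, -0.95, 0.5, 0, 1]],
])

```text
time_s: 1.77
ee_pos: [420.0, -0.3, 145.2]
ee_rot: [180.0, -0.1, -6.0]
force: [0.7, -1.1, -0.3]
gripper_width: 91.2
gripper_force: 0.0
```

```bash
python3 - <<'E'
from h import *
a=pl(-218,-143);go(*a,26,PY)
E
```

```text
now [ 4.200e+02 -3.000e-01  1.452e+02] yaw -5.97 F [ 0.7 -1.1 -0.3] w 91.2 gf 0.0 t 1.8
turn 0.03 shift [ 0.091 -0.163  2.98 ]
```

Emit:
send_rows([
  [[0.09, -0.16, 0.8, 0, 1], [0, 0, 0.9, 0, 1], [0, 0, 0.8, 0, 1], [0, 0, 0.48, 0, 1], [0, 0, 0, 0, 1]],
])

```text
time_s: 2.18
ee_pos: [420.5, 4.0, 23.1]
ee_rot: [179.9, 0.5, -6.0]
force: [-0.8, -0.6, 0.5]
gripper_width: 91.4
gripper_force: 0.0
```

Emit:
send_rows([
  [[0.18, 0, 0, 0, 1], [0.18, 0, 0, 0, 1], [0.18, 0, 0, 0, 1], [0.18, 0, 0, 0, 1], [0.18, 0, 0, 0, 1]],
])

```text
time_s: 2.6
ee_pos: [459.7, -0.2, 27.4]
ee_rot: [180.0, 0.1, -6.2]
force: [-5.7, 1.6, 4.0]
gripper_width: 91.3
gripper_force: 2.8
```

Emit:
send_rows([
  [[0.16, 0, 0, 0, 1], [0.16, 0, 0, 0, 1], [0.16, 0, 0, 0, 1], [0.16, 0, 0, 0, 1], [0, 0, 0, 0, 1]],
])

```text
time_s: 3.02
ee_pos: [487.0, -3.2, 27.3]
ee_rot: [180.0, -0.1, -6.2]
force: [-1.6, 0.0, 0.3]
gripper_width: 91.2
gripper_force: 0.6
```

```bash
python3 - <<'E'
from h import *
a=pl(-136,-143);go(*a,26,PY)
grab('top','t1.png');f=grab('wrist','w1.png')
for o in seg(env.grab_frame('top'),(200,150,350,260),27,40,60): print(*o)
E
```

```text
now [487.   -3.2  27.3] yaw -6.19 F [-1.6  0.   0.3] w 91.2 gf 0.6 t 3.0
turn 0.0 shift [ 0.469 -0.055  0.032]
[266. 185.] [552.6  15.1] [271.8 215.3] 83.7 31.9 [118. 112.  98.]
[299. 187.] [607.9 -31.4] [181.8  74.7] 64.1 33.5 [82. 78. 68.]
```

View pics/w1.png

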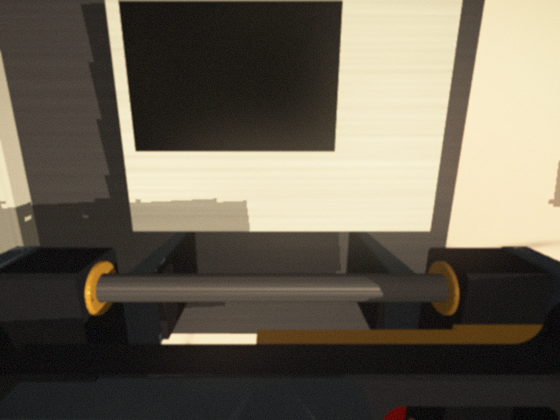

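The wrist view shows the carrier square to the fingers, with its near edge at row 232. I keep pushing slowly.

Emit:
send_rows([
  [[0.1, 0, 0, 0, 1], [0.1, 0, 0, 0, 1], [0.1, 0, 0, 0, 1], [0.08, 0, 0, 0, 1], [0, 0, 0, 0, 1]],
])

```text
time_s: 3.58
ee_pos: [499.9, -4.6, 26.5]
ee_rot: [180.0, 0.1, -6.2]
force: [-3.0, 1.0, 1.9]
gripper_width: 91.4
gripper_force: 1.7
```

Emit:
send_rows([
  [[0.05, 0, 0, 0, 1], [0.05, 0, 0, 0, 1], [0.05, 0, 0, 0, 1], [0, 0, 0, 0, 1], [0, 0, 0, 0, 1]],
])

```text
time_s: 4.0
ee_pos: [503.2, -4.9, 26.3]
ee_rot: [180.0, 0.4, -6.2]
force: [-8.2, 0.7, 5.5]
gripper_width: 91.1
gripper_force: 4.1
```

Emit:
send_rows([
  [[0.06, 0, 0, 0, 1], [0.06, 0, 0, 0, 1], [0, 0, 0, 0, 1], [0, 0, 0, 0, 1], [0, 0, 0, 0, 1]],
])

```text
time_s: 4.42
ee_pos: [503.3, -4.9, 25.9]
ee_rot: [180.0, 0.9, -6.2]
force: [-16.8, 2.8, 12.3]
gripper_width: 91.1
gripper_force: 8.4
```

Emit:
send_rows([
  [[0.06, 0, 0, 0, 1], [0.06, 0, 0, 0, 1], [0, 0, 0, 0, 1], [0, 0, 0, 0, 1], [0, 0, 0, 0, 1]],
])

```text
time_s: 4.83
ee_pos: [503.4, -5.0, 25.6]
ee_rot: [180.0, 1.5, -6.2]
force: [-24.6, 3.7, 19.9]
gripper_width: 91.2
gripper_force: 12.8
```

```bash
python3 - <<'E'
from h import *
a=pl(-136,-143);go(*a,26,PY)
f=grab('scene');im=f['pixels'][150:320,180:380];im=np.clip(cv2.resize(im,None,fx=3.4,fy=3.4)*1.3,0,255).astype(np.uint8)
cv2.imwrite('pics/s2.png',im[:,:,::-1])
E
```

```text
now [503.4  -5.   25.6] yaw -6.22 F [-24.6   3.7  19.9] w 91.2 gf 12.8 t 4.8
turn -0.0 shift [ 0.056 -0.054 -0.011]
```

View pics/s2.png

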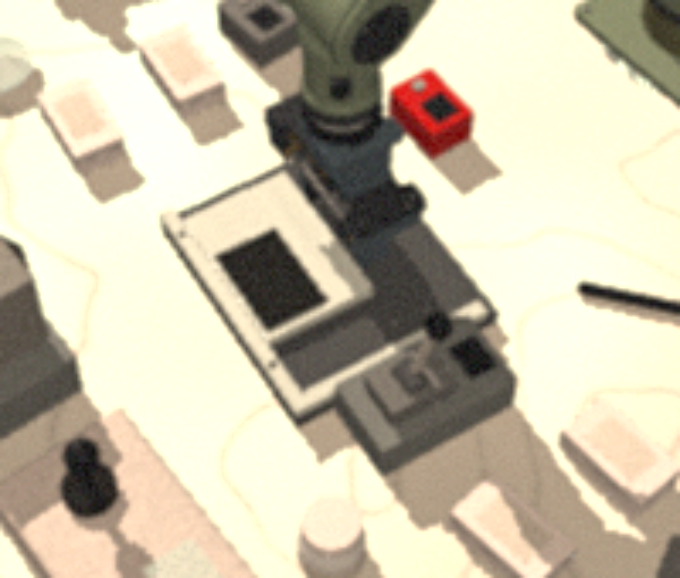

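The carrier is hard against the far rail (stalls at 25 N, no more motion). I back off, lift and turn for the push to the left.

Emit:
send_rows([
  [[-0.3, 0, 0, 0, 1], [-0.6, 0, 0, 0, 1], [0, 0, -0.9, 0, 1], [0, 0, -0.9, 0, 1], [0, 0, -0.9, 0, 1]],
])

```text
time_s: 5.3
ee_pos: [480.3, -2.3, 135.8]
ee_rot: [180.0, -0.1, -6.2]
force: [1.5, -0.4, 0.4]
gripper_width: 91.2
gripper_force: 0.0
```

Emit:
send_rows([
  [[0, 0, 0, -0.94, 1], [0, 0, 0, -0.94, 1], [0, 0, 0, -0.94, 1], [0, 0, 0, -0.94, 1], [0, 0, 0, -0.94, 1]],
])

```text
time_s: 5.72
ee_pos: [481.4, -2.4, 135.0]
ee_rot: [179.9, -0.2, 26.5]
force: [0.2, 0.5, 0.5]
gripper_width: 91.3
gripper_force: 0.0
```

Emit:
send_rows([
  [[0, 0, 0, -0.94, 1], [0, 0, 0, -0.94, 1], [0, 0, 0, -0.94, 1], [0, 0, 0, -0.94, 1], [0, 0, 0, -0.94, 1]],
])

```text
time_s: 6.13
ee_pos: [481.4, -2.5, 134.9]
ee_rot: [179.8, -0.1, 58.8]
force: [-0.5, 0.2, -0.5]
gripper_width: 91.3
gripper_force: 0.0
```

Emit:
send_rows([
  [[0, 0, 0, -0.93, 1], [0, 0, 0, -0.93, 1], [0, 0, 0, -0.93, 1], [0, 0, 0, -0.93, 1], [0, 0, 0, 0, 1]],
])

```text
time_s: 6.55
ee_pos: [481.2, -2.4, 134.9]
ee_rot: [179.8, -0.0, 84.1]
force: [0.4, -0.4, -0.3]
gripper_width: 91.2
gripper_force: 0.0
```

```bash
python3 - <<'E'
from h import *
a=pl(-60,-266);go(*a,26,PY+90)
E
```

```text
now [481.2  -2.4 134.9] yaw 84.14 F [ 0.4 -0.4 -0.3] w 91.2 gf 0.0 t 6.5
turn 0.05 shift [-3.025  2.515  2.721]
```

Emit:
send_rows([
  [[-0.76, 0.63, 0, 0.05, 1], [-0.76, 0.63, 0, 0, 1], [-0.76, 0.63, 0, 0, 1], [-0.75, 0.63, 0, 0, 1], [0, 0, 0, 0, 1]],
])

```text
time_s: 6.97
ee_pos: [572.2, -139.6, 134.7]
ee_rot: [179.6, 0.2, 83.3]
force: [0.3, -0.3, 0.6]
gripper_width: 91.4
gripper_force: 0.0
```

Emit:
send_rows([
  [[0, 0, 0.9, 0, 1], [0, 0, 0.9, 0, 1], [0, 0, 0.6, 0, 1], [0, 0, 0.32, 0, 1], [0, 0, 0, 0, 1]],
])

```text
time_s: 7.38
ee_pos: [565.1, -133.1, 22.5]
ee_rot: [-179.7, -0.0, 83.5]
force: [-0.6, 0.0, 0.9]
gripper_width: 91.1
gripper_force: 0.0
```

Emit:
send_rows([
  [[0.18, 0, 0, 0, 1], [0.18, 0, 0, 0, 1], [0.18, 0, 0, 0, 1], [0.18, 0, 0, 0, 1], [0.18, 0, 0, 0, 1]],
])

```text
time_s: 7.8
ee_pos: [572.1, -97.8, 27.1]
ee_rot: [179.8, 0.1, 83.7]
force: [-0.3, -4.5, 3.5]
gripper_width: 91.4
gripper_force: 2.2
```

Emit:
send_rows([
  [[0.16, 0, 0, 0, 1], [0.16, 0, 0, 0, 1], [0.16, 0, 0, 0, 1], [0.16, 0, 0, 0, 1], [0, 0, 0, 0, 1]],
])

```text
time_s: 8.22
ee_pos: [574.9, -71.4, 26.7]
ee_rot: [179.9, -0.0, 83.7]
force: [-0.3, 0.1, 0.7]
gripper_width: 91.2
gripper_force: 0.1
```

```bash
python3 - <<'E'
from h import *
a=pl(-60,-186);go(*a,26,PY+90)
E
```

```text
now [574.9 -71.4  26.7] yaw 83.72 F [-0.3  0.1  0.7] w 91.2 gf 0.1 t 8.2
turn -0.01 shift [ 0.438 -0.     0.018]
```

Emit:
send_rows([
  [[0.1, 0, 0, 0, 1], [0.1, 0, 0, 0, 1], [0.1, 0, 0, 0, 1], [0.07, 0, 0, 0, 1], [0, 0, 0, 0, 1]],
])

```text
time_s: 8.63
ee_pos: [576.1, -57.8, 26.4]
ee_rot: [179.9, 0.0, 83.7]
force: [0.6, -3.0, 2.2]
gripper_width: 91.2
gripper_force: 1.6
```

Emit:
send_rows([
  [[0.05, 0, 0, 0, 1], [0.05, 0, 0, 0, 1], [0.05, 0, 0, 0, 1], [0.05, 0, 0, 0, 1], [0, 0, 0, 0, 1]],
])

```text
time_s: 9.05
ee_pos: [576.3, -55.5, 26.4]
ee_rot: [179.9, 0.5, 83.8]
force: [-2.8, -23.2, 5.3]
gripper_width: 91.3
gripper_force: 11.6
```

Emit:
send_rows([
  [[0.05, 0, 0, 0, 1], [0.05, 0, 0, 0, 1], [0.05, 0, 0, 0, 1], [0, 0, 0, 0, 1], [0, 0, 0, 0, 1]],
])

```text
time_s: 9.47
ee_pos: [576.3, -55.2, 26.6]
ee_rot: [179.9, 1.0, 83.9]
force: [-4.8, -41.2, 5.4]
gripper_width: 91.2
gripper_force: 20.8
```

```bash
python3 - <<'E'
from h import *
a=pl(-60,-186);go(*a,26,PY+90)
E
```

```text
now [576.3 -55.2  26.6] yaw 83.95 F [ -4.8 -41.2   5.4] w 91.2 gf 20.8 t 9.5
turn 0.02 shift [0.029 0.008 0.015]
```

Emit:
send_rows([
  [[-0.3, 0, 0, 0, 1], [-0.6, 0, 0, 0, 1], [0, 0, -0.9, 0, 1], [0, 0, -0.9, 0, 1], [0, 0, -0.9, 0, 1]],
])

```text
time_s: 9.88
ee_pos: [572.0, -79.1, 133.9]
ee_rot: [-179.8, -0.1, 83.6]
force: [0.9, -0.4, -0.2]
gripper_width: 91.0
gripper_force: 0.0
```

Emit:
send_rows([
  [[-0.9, 0.2, 0, 0, 1], [-0.9, 0.2, 0, 0, 1], [-0.9, 0.2, 0, 0, 1], [-0.9, 0.2, 0, 0, 1], [-0.3, 0, 0, 0, 1]],
])

```text
time_s: 10.3
ee_pos: [588.4, -242.0, 133.2]
ee_rot: [179.9, 0.0, 83.5]
force: [-0.2, 0.3, 0.6]
gripper_width: 91.0
gripper_force: 0.0
```

```bash
cat >> h.py <<'E'
def carrier(f):
    """measured pad blob centre/yaw in the corner frame from a top frame, and the sum of the visible dark gap"""
    P=pts(f);Z=P[...,2];q=(P[...,:2]-CO)@Rz(PY)
    m=(Z>30)&(Z<37)&(q[...,0]>-190)&(q[...,0]<6)&(q[...,1]>-240)&(q[...,1]<6)
    dark=(f['pixels'].sum(2)<75)&m
    n,l,s,c=cv2.connectedComponentsWithStats(dark.astype(np.uint8));i=1+np.argmax(s[1:,4])
    r=cv2.minAreaRect(q[l==i].astype(np.float32));print('pad in corner',np.round(r[0],1),np.round(r[1],1),round(r[2],2),'want -40,-60; area',s[i,4])
E
python3 - <<'E'
from h import *
f=grab('top');carrier(f)
im=f['pixels'][150:260,200:345];im=np.clip(cv2.resize(im,None,fx=5,fy=5,interpolation=cv2.INTER_CUBIC)*1.4,0,255).astype(np.uint8)
cv2.imwrite('pics/t3.png',im[:,:,::-1])
for y in(-288,):go(509,-288,100,82.2)
for o in seg(f,(340,130,420,280),27,50,60): print(*o)
E
```

```text
pad in corner [-39.8 -60.3] [103.6  68.1] 89.43 want -40,-60; area 593
now [ 587.5 -242.1  132.9] yaw 83.45 F [ 0.  -0.9  0.3] w 91.0 gf 0.0 t 10.3
turn 0.18 shift [-1.403 -1.789  0.823]
```

View pics/t3.png

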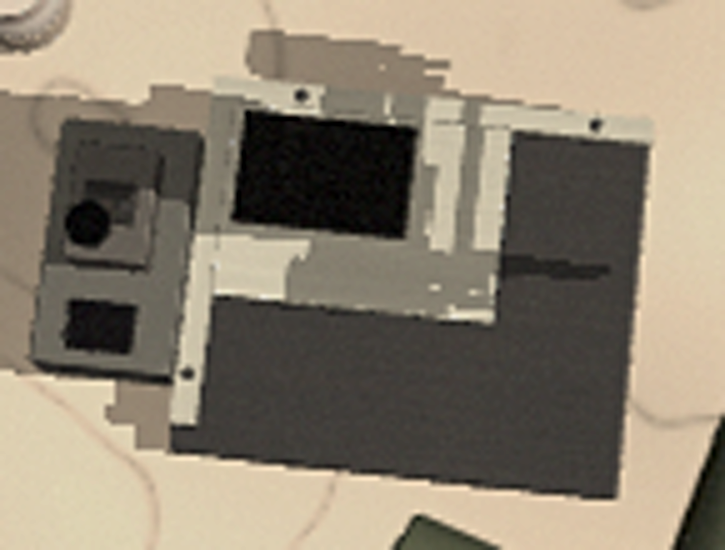

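The carrier sits flush at both rails, and the pad measures (-39.8, -60.3) against the expected (-40, -60). Now I fetch case A at (637,-288).

```bash
python3 - <<'E'
from h import *
go(637,-288,7,84.2)
E
```

```text
now [ 587.5 -242.1  132.9] yaw 83.45 F [ 0.  -0.9  0.3] w 91.0 gf 0.0 t 10.3
turn -0.11 shift [-1.016  1.346  3.148]
```

Emit:
send_rows([
  [[-0.5, 0.67, 0, -0.11, 1], [-0.52, 0.68, 0, 0, 1], [0, 0, 0.5, 0, 1], [0, 0, 0.5, 0, 1], [0, 0, 0, 0, 1]],
])

```text
time_s: 10.77
ee_pos: [634.7, -281.7, 88.6]
ee_rot: [-179.5, -0.3, 84.4]
force: [-0.5, -0.1, -1.9]
gripper_width: 91.1
gripper_force: 0.0
```

```bash
python3 - <<'E'
from h import *
go(637,-288,7,84.2)
grab('wrist','w2.png')
E
```

```text
now [ 634.7 -281.7   88.6] yaw 84.44 F [-0.5 -0.1 -1.9] w 91.1 gf 0.0 t 10.8
turn 0.03 shift [-0.151  0.073  2.039]
```

View pics/w2.png

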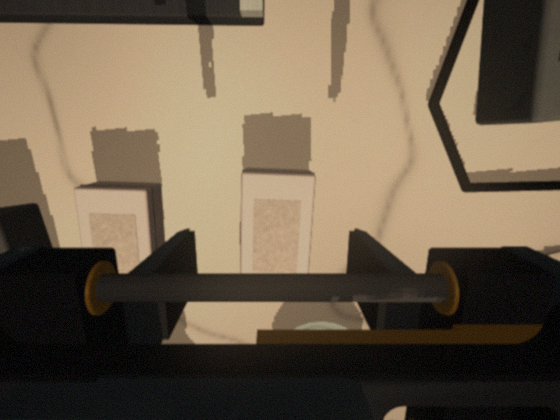

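The wrist view shows the case centred between the fingers (columns 242-315). I descend and grip.

Emit:
send_rows([
  [[-0.15, 0.07, 0.4, 0, 1], [0, 0, 0.6, 0, 1], [0, 0, 0.5, 0, 1], [0, 0, 0.4, 0, 1], [0, 0, 0.13, 0, 1]],
])

```text
time_s: 11.23
ee_pos: [638.4, -288.9, 11.1]
ee_rot: [-179.8, -0.1, 84.5]
force: [-0.8, 0.1, 0.1]
gripper_width: 91.0
gripper_force: 0.0
```

Emit:
send_rows([
  [[0, 0, 0, 0, 1], [0, 0, 0, 0, 0.3], [0, 0, 0, 0, 0.3], [0, 0, 0, 0, 0.3], [0, 0, 0, 0, 0.3]],
], squeeze=25)

```text
time_s: 11.65
ee_pos: [640.1, -290.9, 13.9]
ee_rot: [179.9, 0.0, 84.4]
force: [-0.6, 0.7, 0.7]
gripper_width: 67.5
gripper_force: 0.0
```

Emit:
send_rows([
  [[0, 0, 0, 0, 0.3], [0, 0, 0, 0, 0.3], [0, 0, 0, 0, 0.3], [0, 0, 0, 0, 0.3], [0, 0, 0, 0, 0.3]],
])

```text
time_s: 12.07
ee_pos: [639.3, -290.8, 13.1]
ee_rot: [-180.0, 0.0, 84.4]
force: [-2.9, -1.3, 5.6]
gripper_width: 55.7
gripper_force: 24.9
```

Emit:
send_rows([
  [[0, 0, -0.4, 0, 0.3], [0, 0, -0.7, 0, 0.3], [0, 0, -0.7, 0, 0.3], [0, 0, -0.5, 0, 0.3], [0, 0, 0, 0, 0.3]],
])

```text
time_s: 12.48
ee_pos: [642.5, -291.8, 109.3]
ee_rot: [179.5, 0.2, 84.4]
force: [0.6, -0.0, -1.1]
gripper_width: 55.7
gripper_force: 24.9
```

```bash
python3 - <<'E'
from h import *
p=pl(-40,-60);print(p);go(p[0],p[1]-2.8,100,83.8)
E
```

```text
[610.2540001   69.07091639]
now [ 642.5 -291.8  109.3] yaw 84.44 F [ 0.6 -0.  -1.1] w 55.7 gf 24.9 t 12.5
turn 0.09 shift [ 8.813 -1.768  0.233]
```

Emit:
send_rows([
  [[0.4, 0, 0, 0.09, 0.3], [0.8, -0.2, 0, 0, 0.3], [0.9, -0.2, 0, 0, 0.3], [0.9, -0.2, 0, 0, 0.3], [0.9, -0.2, 0, 0, 0.3]],
])

```text
time_s: 12.9
ee_pos: [623.2, -130.5, 102.4]
ee_rot: [-179.9, -0.0, 83.8]
force: [1.0, 0.6, -1.5]
gripper_width: 56.1
gripper_force: 24.9
```

Emit:
send_rows([
  [[0.9, -0.2, 0, 0, 0.3], [0.9, -0.2, 0, 0, 0.3], [0.9, -0.2, 0, 0, 0.3], [0.9, -0.2, 0, 0, 0.3], [0.7, -0.1, 0, 0, 0.3]],
])

```text
time_s: 13.32
ee_pos: [605.2, 45.6, 102.6]
ee_rot: [-179.8, -0.0, 83.9]
force: [-0.3, -1.1, -1.9]
gripper_width: 56.0
gripper_force: 24.9
```

Emit:
send_rows([
  [[0.4, 0, 0, 0, 0.3], [0.1, 0, 0, 0, 0.3], [0, 0, 0, 0, 0.3], [0, 0, 0, 0, 0.3], [0, 0, 0, 0, 0.3]],
])

```text
time_s: 13.73
ee_pos: [609.0, 61.3, 103.9]
ee_rot: [-180.0, 0.0, 83.8]
force: [-0.2, -0.0, -1.8]
gripper_width: 55.8
gripper_force: 24.9
```

```bash
python3 - <<'E'
from h import *
p=pl(-40,-60);go(p[0],p[1]-2.8,34+13,83.8)
f=grab('top');P=pts(f)
print(seg(f,(230,150,350,260),100,150,60))
E
```

```text
now [609.   61.3 103.9] yaw 83.75 F [-0.2 -0.  -1.8] w 55.8 gf 24.9 t 13.7
turn -0.01 shift [0.128 0.019 1.421]
[]
```

Emit:
send_rows([
  [[0.12, 0.02, 0.3, 0, 0.3], [0, 0, 0.5, 0, 0.3], [0, 0, 0.4, 0, 0.3], [0, 0, 0.1, 0, 0.3], [0, 0, 0, 0, 0.3]],
])

```text
time_s: 14.2
ee_pos: [609.2, 66.8, 50.5]
ee_rot: [-179.8, 0.0, 83.8]
force: [0.4, 0.2, -1.3]
gripper_width: 55.9
gripper_force: 24.9
```

Emit:
send_rows([
  [[0, 0, 0.06, 0, 0.3], [0, 0, 0.05, 0, 0.3], [0, 0, 0, 0, 0.3], [0, 0, 0, 0, 0.3], [0, 0, 0, 0, 0.3]],
])

```text
time_s: 14.62
ee_pos: [610.8, 67.4, 48.8]
ee_rot: [179.9, -0.0, 83.8]
force: [0.1, -0.9, -1.1]
gripper_width: 55.9
gripper_force: 24.9
```

```bash
python3 - <<'E'
from h import *
p=pl(-40,-60);go(p[0],p[1]-2.8,34+13,83.8)
f=grab('scene');im=f['pixels'][170:300,200:360];im=np.clip(cv2.resize(im,None,fx=4.5,fy=4.5)*1.2,0,255).astype(np.uint8)
cv2.imwrite('pics/s4.png',im[:,:,::-1])
E
```

```text
now [610.8  67.4  48.8] yaw 83.83 F [ 0.1 -0.9 -1.1] w 55.9 gf 24.9 t 14.6
turn 0.0 shift [-0.029 -0.011  0.044]
```

View pics/s4.png

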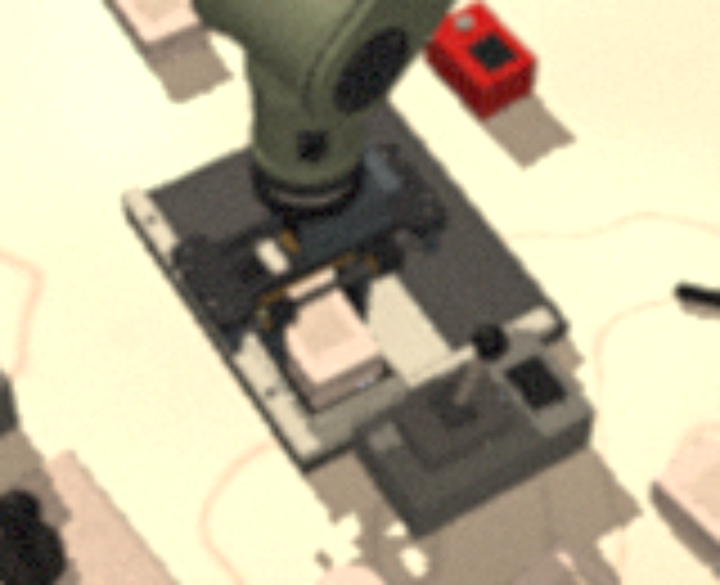

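The case hangs just over the pad, square. I lower 2 mm, release and lift.

Emit:
send_rows([
  [[-0.02, 0, 0.04, 0, 0.3], [0, 0, 0.02, 0, 0.3], [0, 0, 0, 0, 0.65], [0, 0, 0, 0, 0.72], [0, 0, 0, 0, 0.78]],
])

```text
time_s: 15.08
ee_pos: [610.4, 66.5, 45.8]
ee_rot: [180.0, 0.0, 83.8]
force: [-0.2, 0.2, 1.2]
gripper_width: 69.2
gripper_force: 0.0
```

Emit:
send_rows([
  [[0, 0, 0, 0, 0.8], [0, 0, 0, 0, 0.8], [0, 0, -0.3, 0, 0.8], [0, 0, -0.8, 0, 0.8], [0, 0, -0.9, 0, 1]],
])

```text
time_s: 15.5
ee_pos: [608.6, 66.3, 124.3]
ee_rot: [-179.7, 0.1, 83.8]
force: [-0.1, 0.7, 0.1]
gripper_width: 76.9
gripper_force: 0.0
```

Emit:
send_rows([
  [[-0.7, 0, 0, 0, 1], [-0.9, 0.2, 0, 0, 1], [-0.9, 0.2, 0, 0, 1], [-0.9, 0.2, 0, 0, 1], [-0.9, 0.2, 0, 0, 1]],
])

```text
time_s: 15.92
ee_pos: [623.6, -109.4, 125.9]
ee_rot: [180.0, 0.0, 83.8]
force: [0.7, 0.6, -0.2]
gripper_width: 91.4
gripper_force: 0.0
```

Emit:
send_rows([
  [[-0.9, 0.5, 0, 0, 1], [-0.9, 0.5, 0, 0, 1], [-0.9, 0.5, 0, 0, 1], [-0.7, 0.4, 0, 0, 1], [0, 0, 0, 0, 1]],
])

```text
time_s: 16.33
ee_pos: [686.1, -257.9, 124.7]
ee_rot: [179.9, 0.2, 83.6]
force: [0.2, -0.4, 0.6]
gripper_width: 90.9
gripper_force: 0.0
```

Emit:
send_rows([
  [[0, 0, 0, 0, 1], [0, 0, 0, 0, 1]],
])

```text
time_s: 16.5
ee_pos: [684.0, -250.7, 125.1]
ee_rot: [-179.9, -0.1, 83.8]
force: [0.0, 0.7, 0.6]
gripper_width: 90.6
gripper_force: 0.0
```

```bash
cat >> h.py <<'E'
def stack(f,ztop,tol=6):
    """top face of the column, in the corner frame (want -40,-60)"""
    P=pts(f);q=(P[...,:2]-CO)@Rz(PY);Z=P[...,2]
    m=(abs(Z-ztop)<tol)&(abs(q[...,0]+40)<60)&(abs(q[...,1]+60)<80)
    r=cv2.minAreaRect(q[m].astype(np.float32));print('column top',np.round(r[0],1),np.round(r[1],1),round(r[2],1),'z',np.median(Z[m]).round(1),m.sum())
E
python3 - <<'E'
from h import *
go(509,-288,7,82.2)
f=grab('top');stack(f,68);carrier(f)
E
```

```text
now [ 684.  -250.7  125.1] yaw 83.81 F [0.  0.7 0.6] w 90.6 gf 0.0 t 16.5
turn 0.23 shift [-1.519 -4.208  2.953]
column top [-38.  -60.5] [100.1  57.4] 89.1 z 67.9 616
pad in corner [-69.3 -68.7] [49.4  7.5] 89.92 want -40,-60; area 37
```

Case 1 is placed at (-38,-60.5), 2 mm off. Next is case B.

Emit:
send_rows([
  [[-0.3, -0.84, 0, 0.23, 1], [-0.3, -0.84, 0, 0, 1], [-0.3, -0.84, 0, 0, 1], [-0.3, -0.84, 0.2, 0, 1], [-0.32, -0.84, 0.3, 0, 1]],
])

```text
time_s: 16.97
ee_pos: [509.2, -288.4, 107.2]
ee_rot: [179.8, 0.1, 82.4]
force: [0.7, -1.6, 0.1]
gripper_width: 91.4
gripper_force: 0.0
```

Emit:
send_rows([
  [[0, 0, 0.4, 0, 1], [0, 0, 0.4, 0, 1], [0, 0, 0, 0, 1], [0, 0, 0, 0, 1], [0, 0, 0, 0, 1]],
])

```text
time_s: 17.38
ee_pos: [511.0, -289.2, 74.8]
ee_rot: [179.9, 0.0, 82.3]
force: [-0.5, 0.6, 0.2]
gripper_width: 91.2
gripper_force: 0.0
```

```bash
python3 - <<'E'
from h import *
go(509,-288,7,82.2)
E
```

```text
now [ 511.  -289.2   74.8] yaw 82.32 F [-0.5  0.6  0.2] w 91.2 gf 0.0 t 17.4
turn 0.02 shift [ 0.023 -0.054  1.695]
```

Emit:
send_rows([
  [[0.02, -0.05, 0.5, 0, 1], [0, 0, 0.5, 0, 1], [0, 0, 0.4, 0, 1], [0, 0, 0.25, 0, 1], [0, 0, 0, 0, 1]],
])

```text
time_s: 17.8
ee_pos: [507.9, -287.9, 6.5]
ee_rot: [-179.9, -0.1, 82.3]
force: [-0.8, -1.3, -0.6]
gripper_width: 90.9
gripper_force: 0.0
```

Emit:
send_rows([
  [[0, 0, 0, 0, 0.3], [0, 0, 0, 0, 0.3], [0, 0, 0, 0, 0.3], [0, 0, 0, 0, 0.3], [0, 0, 0, 0, 0.3]],
])

```text
time_s: 18.22
ee_pos: [508.7, -289.0, 8.5]
ee_rot: [179.9, 0.0, 82.2]
force: [0.7, -0.0, -0.6]
gripper_width: 60.8
gripper_force: 0.0
```

Emit:
send_rows([
  [[0, 0, 0, 0, 0.3], [0, 0, 0, 0, 0.3], [0, 0, 0, 0, 0.3], [0, 0, 0, 0, 0.3], [0, 0, 0, 0, 0.3]],
])

```text
time_s: 18.63
ee_pos: [508.5, -289.0, 8.3]
ee_rot: [180.0, 0.0, 82.2]
force: [-0.2, 0.4, 5.8]
gripper_width: 55.8
gripper_force: 24.9
```

Emit:
send_rows([
  [[0, 0, -0.4, 0, 0.3], [0, 0, -0.7, 0, 0.3], [0, 0, -0.9, 0, 0.3], [0, 0, -0.9, 0, 0.3], [0, 0, -0.5, 0, 0.3]],
])

```text
time_s: 19.05
ee_pos: [509.4, -289.4, 147.2]
ee_rot: [179.8, 0.1, 82.2]
force: [0.8, -0.5, -1.2]
gripper_width: 56.0
gripper_force: 24.9
```

Emit:
send_rows([
  [[0, 0, 0, 0, 0.3], [0, 0, 0, 0, 0.3], [0, 0, 0, 0, 0.3]],
])

```text
time_s: 19.3
ee_pos: [507.2, -288.1, 142.0]
ee_rot: [-179.8, -0.1, 82.2]
force: [1.1, 0.5, -1.7]
gripper_width: 55.8
gripper_force: 24.9
```

```bash
python3 - <<'E'
from h import *
p=pl(-40,-60);go(p[0],p[1],82,83.8)
E
```

```text
now [ 507.2 -288.1  142. ] yaw 82.24 F [ 1.1  0.5 -1.7] w 55.8 gf 24.9 t 19.3
turn -0.23 shift [9.156 1.597 1.501]
```

Emit:
send_rows([
  [[0.5, 0.1, 0, -0.23, 0.3], [0.9, 0.16, 0, 0, 0.3], [0.9, 0.16, 0, 0, 0.3], [0.9, 0.16, 0, 0, 0.3], [0.9, 0.16, 0, 0, 0.3]],
])

```text
time_s: 19.72
ee_pos: [554.7, -127.3, 141.1]
ee_rot: [-179.7, -0.0, 83.8]
force: [0.3, -0.1, -0.1]
gripper_width: 55.8
gripper_force: 24.9
```

Emit:
send_rows([
  [[0.9, 0.16, 0, 0, 0.3], [0.9, 0.16, 0, 0, 0.3], [0.9, 0.16, 0, 0, 0.3], [0.9, 0.16, 0, 0, 0.3], [0.7, 0.11, 0, 0, 0.3]],
])

```text
time_s: 20.13
ee_pos: [603.4, 41.4, 141.0]
ee_rot: [-179.7, 0.0, 83.9]
force: [0.0, -0.2, -1.7]
gripper_width: 56.6
gripper_force: 24.9
```

Emit:
send_rows([
  [[0.5, 0.1, 0.3, 0, 0.3], [0.2, 0, 0.5, 0, 0.3], [0, 0, 0.3, 0, 0.3], [0, 0, 0, 0, 0.3], [0, 0, 0, 0, 0.3]],
])

```text
time_s: 20.55
ee_pos: [609.6, 66.0, 97.2]
ee_rot: [-179.7, 0.1, 83.8]
force: [-0.1, 0.9, -0.1]
gripper_width: 56.2
gripper_force: 24.9
```

Emit:
send_rows([
  [[0, 0, 0, 0, 0.3], [0, 0, 0, 0, 0.3], [0, 0, 0, 0, 0.3]],
])

```text
time_s: 20.8
ee_pos: [611.7, 65.7, 100.5]
ee_rot: [179.9, -0.0, 83.8]
force: [0.5, -0.2, -0.9]
gripper_width: 56.0
gripper_force: 24.9
```

```bash
python3 - <<'E'
from h import *
p=pl(-40,-60);go(p[0],p[1]-1.2,77,83.8)
E
```

```text
now [611.7  65.7 100.5] yaw 83.78 F [ 0.5 -0.2 -0.9] w 56.0 gf 24.9 t 20.8
turn -0.0 shift [ 0.051 -0.042  0.588]
```

Emit:
send_rows([
  [[0.05, -0.03, 0.3, 0, 0.3], [0, 0, 0.2, 0, 0.3], [0, 0, 0.05, 0, 0.3], [0, 0, 0, 0, 0.3], [0, 0, 0, 0, 0.3]],
])

```text
time_s: 21.22
ee_pos: [610.4, 68.1, 77.9]
ee_rot: [180.0, 0.0, 83.8]
force: [-0.1, -0.3, -0.5]
gripper_width: 56.3
gripper_force: 24.9
```

Emit:
send_rows([
  [[0, 0, 0, 0, 0.3], [0, 0, 0, 0, 0.3], [0, 0, 0, 0, 0.3]],
])

```text
time_s: 21.47
ee_pos: [610.5, 68.2, 78.1]
ee_rot: [180.0, -0.0, 83.8]
force: [-0.3, 0.3, -0.7]
gripper_width: 55.8
gripper_force: 24.9
```

```bash
python3 - <<'E'
from h import *
p=pl(-40,-60);go(p[0],p[1]-1.2,77,83.8)
E
```

```text
now [610.5  68.2  78.1] yaw 83.82 F [-0.3  0.3 -0.7] w 55.8 gf 24.9 t 21.5
turn 0.0 shift [-0.008 -0.005  0.028]
```

Emit:
send_rows([
  [[0, 0, 0.04, 0, 0.3], [0, 0, 0, 0, 0.3], [0, 0, 0, 0, 0.65], [0, 0, 0, 0, 0.72], [0, 0, 0, 0, 0.8]],
])

```text
time_s: 21.88
ee_pos: [610.2, 68.2, 76.2]
ee_rot: [180.0, 0.0, 83.8]
force: [-0.5, 0.2, -1.0]
gripper_width: 69.7
gripper_force: 0.0
```

Emit:
send_rows([
  [[0, 0, 0, 0, 0.8], [0, 0, 0, 0, 0.8], [0, 0, -0.3, 0, 0.8], [0, 0, -0.8, 0, 0.8], [0, 0, -0.9, 0, 1]],
])

```text
time_s: 22.3
ee_pos: [608.6, 68.1, 154.8]
ee_rot: [-179.7, 0.1, 83.8]
force: [0.7, 0.2, 0.1]
gripper_width: 76.9
gripper_force: 0.0
```

Emit:
send_rows([
  [[0, 0, -0.9, 0, 1], [0.6, 0, -0.3, -0.3, 1], [0.9, 0, 0, -0.4, 1], [0.9, 0, 0, -0.4, 1], [0.9, 0, 0, -0.4, 1]],
])

```text
time_s: 22.72
ee_pos: [615.7, 201.1, 204.8]
ee_rot: [179.9, -0.0, 94.2]
force: [0.3, 0.2, -0.5]
gripper_width: 91.2
gripper_force: 0.0
```

Emit:
send_rows([
  [[0.9, 0, 0, -0.33, 1], [0.9, 0, 0, 0, 1], [0.9, 0, 0, 0, 1], [0.7, 0, 0, 0, 1], [0.2, 0, 0, 0, 1]],
])

```text
time_s: 23.13
ee_pos: [599.5, 347.8, 203.5]
ee_rot: [-180.0, -0.1, 96.6]
force: [-1.1, -0.7, 0.9]
gripper_width: 90.9
gripper_force: 0.0
```

Emit:
send_rows([
  [[0, 0, 0, 0, 1], [0, 0, 0, 0, 1], [0, 0, 0, 0, 1], [0, 0, 0, 0, 1]],
])

```text
time_s: 23.47
ee_pos: [601.2, 341.5, 204.3]
ee_rot: [180.0, 0.0, 96.3]
force: [0.3, -1.0, -0.3]
gripper_width: 90.8
gripper_force: 0.0
```

```bash
python3 - <<'E'
from h import *
go(592.5,347.3,7,96.4)
f=grab('top');stack(f,102);P=pts(f)
Z=P[...,2];t=P[(Z>75)&(Z<160)&(P[...,1]>165)&(P[...,1]<235)&(P[...,0]>500)&(P[...,0]<640)];print(len(t),t.min(0) if len(t) else'',t.max(0) if len(t) else '')
E
```

```text
now [601.2 341.5 204.3] yaw 96.3 F [ 0.3 -1.  -0.3] w 90.8 gf 0.0 t 23.5
turn -0.01 shift [ 0.169 -0.199  4.933]
column top [-38.8 -60.3] [ 57.4 100.2] 0.7 z 101.8 649
241 [545.81166525 167.07234367  75.00567051] [617.53347847 216.69806991 152.15106448]
```

Two cases are stacked true at (-38.8,-60.3), top at 102 mm. Next is case C.

Emit:
send_rows([
  [[0.17, -0.2, 0.5, 0, 1], [0, 0, 0.9, 0, 1], [0, 0, 0.9, 0, 1], [0, 0, 0.6, 0, 1], [0, 0, 0.3, 0, 1]],
])

```text
time_s: 23.93
ee_pos: [590.3, 346.7, 72.3]
ee_rot: [-179.7, 0.2, 96.3]
force: [-0.1, 0.5, -0.4]
gripper_width: 90.9
gripper_force: 0.0
```

Emit:
send_rows([
  [[0, 0, 0, 0, 1], [0, 0, 0, 0, 1], [0, 0, 0, 0, 1], [0, 0, 0, 0, 1], [0, 0, 0, 0, 1]],
])

```text
time_s: 24.35
ee_pos: [593.0, 349.6, 78.1]
ee_rot: [179.8, -0.1, 96.4]
force: [0.7, -0.4, -0.5]
gripper_width: 91.3
gripper_force: 0.0
```

```bash
python3 - <<'E'
from h import *
go(592.5,347.3,7,96.4)
grab('wrist','w5.png')
E
```

```text
now [593.  349.6  78.1] yaw 96.4 F [ 0.7 -0.4 -0.5] w 91.3 gf 0.0 t 24.4
turn 0.0 shift [-0.054 -0.02   1.779]
```

View pics/w5.png

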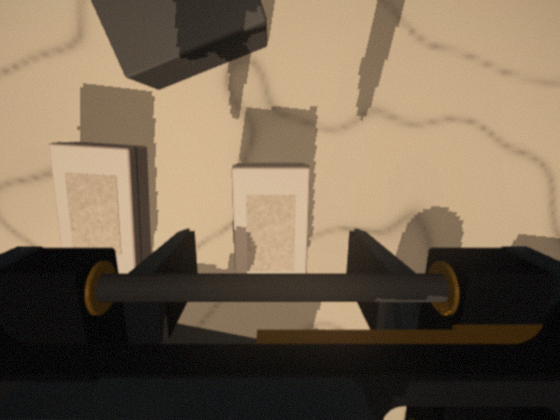

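The case is centred between the fingers (columns 233-310). I descend, grip and lift.

Emit:
send_rows([
  [[-0.05, -0.02, 0.5, 0, 1], [0, 0, 0.6, 0, 1], [0, 0, 0.4, 0, 1], [0, 0, 0.24, 0, 1], [0, 0, 0, 0, 1]],
])

```text
time_s: 24.82
ee_pos: [590.3, 346.4, 4.6]
ee_rot: [-179.8, 0.1, 96.4]
force: [0.0, 0.1, -0.3]
gripper_width: 91.1
gripper_force: 0.0
```

Emit:
send_rows([
  [[0, 0, 0, 0, 0.3], [0, 0, 0, 0, 0.3], [0, 0, 0, 0, 0.3], [0, 0, 0, 0, 0.3], [0, 0, 0, 0, 0.3]],
])

```text
time_s: 25.23
ee_pos: [591.9, 347.3, 7.5]
ee_rot: [179.9, -0.0, 96.4]
force: [-0.0, 0.2, -0.3]
gripper_width: 61.0
gripper_force: 0.0
```

Emit:
send_rows([
  [[0, 0, 0, 0, 0.3], [0, 0, 0, 0, 0.3], [0, 0, 0, 0, 0.3], [0, 0, 0, 0, 0.3], [0, 0, 0, 0, 0.3]],
])

```text
time_s: 25.65
ee_pos: [591.9, 347.2, 7.2]
ee_rot: [179.9, -0.0, 96.4]
force: [0.2, -1.1, 5.0]
gripper_width: 55.8
gripper_force: 25.0
```

Emit:
send_rows([
  [[0, 0, -0.4, 0, 0.3], [0, 0, -0.7, 0, 0.3], [0, 0, -0.9, 0, 0.3], [0, 0, -0.9, 0, 0.3], [0, 0, -0.9, 0, 0.3]],
])

```text
time_s: 26.07
ee_pos: [590.5, 346.5, 158.6]
ee_rot: [-179.8, 0.1, 96.4]
force: [0.1, 0.1, -1.7]
gripper_width: 56.1
gripper_force: 25.0
```

Emit:
send_rows([
  [[0, 0, -0.6, 0, 0.3], [0, 0, -0.2, 0, 0.3], [0, 0, 0, 0, 0.3], [0, 0, 0, 0, 0.3], [0, 0, 0, 0, 0.3]],
])

```text
time_s: 26.48
ee_pos: [590.1, 346.2, 187.2]
ee_rot: [-179.7, 0.1, 96.4]
force: [0.0, -0.2, -2.1]
gripper_width: 55.8
gripper_force: 25.0
```

```bash
python3 - <<'E'
from h import *
p=pl(-40,-60);go(p[0],p[1],150,83.8)
f=grab('top');stack(f,102);carrier(f)
E
```

```text
now [590.1 346.2 187.2] yaw 96.41 F [ 0.  -0.2 -2.1] w 55.8 gf 25.0 t 26.5
turn 1.83 shift [-6.834  1.249  0.931]
column top [-39.3 -60.1] [ 57.5 100. ] 0.5 z 101.7 649
pad in corner [-69.8 -39.6] [ 8.6 58.4] 0.11 want -40,-60; area 43
```

Emit:
send_rows([
  [[0, 0, -0.2, 0.6, 0.3], [0, 0, 0, 0.7, 0.3], [0, 0, 0, 0.53, 0.3], [-0.5, 0.1, 0, 0, 0.3], [-0.9, 0.17, 0, 0, 0.3]],
])

```text
time_s: 26.95
ee_pos: [595.1, 292.5, 195.6]
ee_rot: [-179.8, 0.0, 84.1]
force: [0.5, -1.1, -1.9]
gripper_width: 56.1
gripper_force: 25.0
```

Emit:
send_rows([
  [[-0.9, 0.17, 0, 0, 0.3], [-0.9, 0.17, 0, 0, 0.3], [-0.9, 0.17, 0, 0, 0.3], [-0.9, 0.17, 0, 0, 0.3], [-0.9, 0.17, 0, 0, 0.3]],
])

```text
time_s: 27.37
ee_pos: [609.6, 105.7, 196.4]
ee_rot: [-179.8, 0.1, 83.8]
force: [0.5, 1.3, -1.8]
gripper_width: 55.9
gripper_force: 25.0
```

Emit:
send_rows([
  [[-0.6, 0.1, 0, 0, 0.3], [-0.33, 0.03, 0.3, 0, 0.3], [0, 0, 0.5, 0, 0.3], [0, 0, 0.3, 0, 0.3], [0, 0, 0, 0, 0.3]],
])

```text
time_s: 27.78
ee_pos: [608.8, 69.1, 149.7]
ee_rot: [-179.5, 0.1, 83.8]
force: [-1.7, 0.6, -1.6]
gripper_width: 55.7
gripper_force: 25.0
```

Emit:
send_rows([
  [[0, 0, 0, 0, 0.3], [0, 0, 0, 0, 0.3], [0, 0, 0, 0, 0.3], [0, 0, 0, 0, 0.3]],
])

```text
time_s: 28.12
ee_pos: [612.3, 70.3, 155.3]
ee_rot: [179.9, -0.0, 83.9]
force: [-0.5, -0.4, -1.3]
gripper_width: 56.1
gripper_force: 25.0
```

```bash
python3 - <<'E'
from h import *
p=pl(-40,-60);go(p[0],p[1],110,83.8)
E
```

```text
now [612.3  70.3 155.3] yaw 83.85 F [-0.5 -0.4 -1.3] w 56.1 gf 25.0 t 28.1
turn 0.01 shift [-0.037 -0.047  1.133]
```

Emit:
send_rows([
  [[-0.03, -0.04, 0.4, 0, 0.3], [0, 0, 0.4, 0, 0.3], [0, 0, 0.2, 0, 0.3], [0, 0, 0.08, 0, 0.3], [0, 0, 0.04, 0, 0.3]],
])

```text
time_s: 28.53
ee_pos: [610.1, 69.1, 109.6]
ee_rot: [-180.0, 0.0, 83.8]
force: [0.5, 0.8, -1.5]
gripper_width: 55.9
gripper_force: 25.0
```

Emit:
send_rows([
  [[0, 0, 0, 0, 0.3], [0, 0, 0, 0, 0.3], [0, 0, 0, 0, 0.3], [0, 0, 0, 0, 0.3], [0, 0, 0, 0, 0.3]],
])

```text
time_s: 28.95
ee_pos: [610.3, 69.0, 110.2]
ee_rot: [180.0, -0.0, 83.8]
force: [-0.2, -0.5, -1.4]
gripper_width: 55.8
gripper_force: 25.0
```

```bash
python3 - <<'E'
from h import *
p=pl(-40,-60);go(p[0],p[1],109.5,83.8)
E
```

```text
now [610.3  69.  110.2] yaw 83.83 F [-0.2 -0.5 -1.4] w 55.8 gf 25.0 t 28.9
turn 0.0 shift [ 0.002 -0.001  0.018]
```

Emit:
send_rows([
  [[0, 0, 0.03, 0, 0.3], [0, 0, 0, 0, 0.3], [0, 0, 0, 0, 0.65], [0, 0, 0, 0, 0.72], [0, 0, 0, 0, 0.8]],
])

```text
time_s: 29.37
ee_pos: [610.1, 69.0, 108.6]
ee_rot: [180.0, 0.0, 83.8]
force: [-0.3, -0.6, -0.2]
gripper_width: 69.5
gripper_force: 0.0
```

Emit:
send_rows([
  [[0, 0, 0, 0, 0.8], [0, 0, 0, 0, 0.8], [0, 0, -0.3, 0, 0.8], [0, 0, -0.8, 0, 0.8], [0, 0, -0.9, 0, 1]],
])

```text
time_s: 29.78
ee_pos: [608.5, 68.8, 187.1]
ee_rot: [-179.7, 0.1, 83.8]
force: [0.2, -0.2, -0.0]
gripper_width: 76.9
gripper_force: 0.0
```

Emit:
send_rows([
  [[0, 0, -0.5, -0.4, 1], [0, 0, -0.2, -0.5, 1], [0.5, -0.2, 0, -0.39, 1], [0.9, -0.42, 0, 0, 1], [0.9, -0.42, 0, 0, 1]],
])

```text
time_s: 30.2
ee_pos: [565.0, 159.5, 216.6]
ee_rot: [180.0, -0.0, 92.5]
force: [-0.1, 0.3, -0.6]
gripper_width: 91.0
gripper_force: 0.0
```

Emit:
send_rows([
  [[0.9, -0.42, 0, 0, 1], [0.9, -0.42, 0, 0, 1], [0.9, -0.42, 0, 0, 1], [0.9, -0.42, 0, 0, 1], [0.7, -0.35, 0, 0, 1]],
])

```text
time_s: 30.62
ee_pos: [474.3, 329.7, 216.6]
ee_rot: [-180.0, -0.0, 92.8]
force: [0.8, 0.6, 0.1]
gripper_width: 91.3
gripper_force: 0.0
```

Emit:
send_rows([
  [[0.5, -0.3, 0.4, 0, 1], [0, 0, 0.8, 0, 1], [0, 0, 0.8, 0, 1], [0, 0, 0.5, 0, 1], [0, 0, 0, 0, 1]],
])

```text
time_s: 31.03
ee_pos: [460.0, 345.0, 111.9]
ee_rot: [-179.5, 0.3, 92.7]
force: [-1.5, 0.1, -0.4]
gripper_width: 91.1
gripper_force: 0.0
```

Emit:
send_rows([
  [[0, 0, 0, 0, 1], [0, 0, 0, 0, 1], [0, 0, 0, 0, 1], [0, 0, 0, 0, 1], [0, 0, 0, 0, 1]],
])

```text
time_s: 31.45
ee_pos: [463.7, 347.0, 117.9]
ee_rot: [179.9, -0.1, 92.7]
force: [-0.4, -0.0, -0.1]
gripper_width: 91.1
gripper_force: 0.0
```

```bash
python3 - <<'E'
from h import *
go(462.5,347.1,7,92.7)
f=grab('top');stack(f,136)
E
```

```text
now [463.7 347.  117.9] yaw 92.68 F [-0.4 -0.  -0.1] w 91.1 gf 0.0 t 31.4
turn -0.0 shift [ 0.003 -0.029  2.771]
column top [-39.  -59.2] [ 57.8 100.3] 1.1 z 135.7 688
```

Three are stacked at (-39,-59.2). Now case D.

Emit:
send_rows([
  [[0, -0.03, 0.5, 0, 1], [0, 0, 0.9, 0, 1], [0, 0, 0.7, 0, 1], [0, 0, 0.4, 0, 1], [0, 0, 0.2, 0, 1]],
])

```text
time_s: 31.92
ee_pos: [460.6, 345.7, 6.3]
ee_rot: [-179.8, 0.1, 92.7]
force: [0.5, -0.3, -0.5]
gripper_width: 91.5
gripper_force: 0.0
```

Emit:
send_rows([
  [[0, 0, 0.05, 0, 1], [0, 0, 0, 0, 1], [0, 0, 0, 0, 1], [0, 0, 0, 0, 0.3], [0, 0, 0, 0, 0.3]],
])

```text
time_s: 32.33
ee_pos: [462.5, 347.2, 7.8]
ee_rot: [179.9, -0.1, 92.7]
force: [0.2, -0.4, -0.1]
gripper_width: 81.0
gripper_force: 0.0
```

Emit:
send_rows([
  [[0, 0, 0, 0, 0.3], [0, 0, 0, 0, 0.3], [0, 0, 0, 0, 0.3], [0, 0, 0, 0, 0.3], [0, 0, 0, 0, 0.3]],
])

```text
time_s: 32.75
ee_pos: [461.9, 346.7, 6.7]
ee_rot: [180.0, -0.0, 92.7]
force: [-0.1, -1.0, 1.1]
gripper_width: 55.7
gripper_force: 25.0
```

Emit:
send_rows([
  [[0, 0, 0, 0, 0.3], [0, 0, 0, 0, 0.3], [0, 0, 0, 0, 0.3], [0, 0, 0, 0, 0.3]],
])

```text
time_s: 33.08
ee_pos: [461.9, 346.7, 6.7]
ee_rot: [180.0, -0.0, 92.7]
force: [-0.6, -0.8, 3.5]
gripper_width: 56.0
gripper_force: 25.0
```

Emit:
send_rows([
  [[0, 0, -0.4, 0, 0.3], [0, 0, -0.7, 0, 0.3], [0, 0, -0.9, 0, 0.3], [0, 0, -0.9, 0, 0.3], [0, 0, -0.9, 0, 0.3]],
])

```text
time_s: 33.5
ee_pos: [461.0, 346.2, 159.1]
ee_rot: [-179.9, 0.1, 92.7]
force: [-0.1, 0.7, -1.8]
gripper_width: 55.9
gripper_force: 25.0
```

Emit:
send_rows([
  [[0, 0, -0.9, 0, 0.3], [0, 0, -0.4, 0, 0.3], [0, 0, 0, 0, 0.3], [0, 0, 0, 0, 0.3], [0, 0, 0, 0, 0.3]],
])

```text
time_s: 33.92
ee_pos: [460.6, 345.8, 208.1]
ee_rot: [-179.8, 0.2, 92.7]
force: [0.5, 0.2, -1.7]
gripper_width: 55.9
gripper_force: 25.0
```

```bash
python3 - <<'E'
from h import *
p=pl(-40,-60);go(p[0],p[1],160,83.8)
f=grab('top');stack(f,136)
E
```

```text
now [460.6 345.8 208.1] yaw 92.69 F [ 0.5  0.2 -1.7] w 55.9 gf 25.0 t 33.9
turn 1.29 shift [-6.474  4.466  1.201]
column top [-38.8 -59.3] [100.1  57.8] 90.0 z 135.7 689
```

Emit:
send_rows([
  [[0, 0, 0, 0.6, 0.3], [0, 0, 0, 0.69, 0.3], [-0.4, 0.28, 0, 0, 0.3], [-0.8, 0.55, 0, 0, 0.3], [-0.8, 0.55, 0, 0, 0.3]],
])

```text
time_s: 34.38
ee_pos: [507.2, 260.6, 208.0]
ee_rot: [-179.8, 0.1, 84.0]
force: [0.4, -0.3, -2.2]
gripper_width: 56.0
gripper_force: 25.0
```

Emit:
send_rows([
  [[-0.8, 0.55, 0, 0, 0.3], [-0.8, 0.55, 0, 0, 0.3], [-0.8, 0.55, 0, 0, 0.3], [-0.8, 0.55, 0, 0, 0.3], [-0.7, 0.48, 0, 0, 0.3]],
])

```text
time_s: 34.8
ee_pos: [597.7, 92.1, 207.9]
ee_rot: [-179.8, 0.1, 83.8]
force: [1.2, 1.2, -2.3]
gripper_width: 56.0
gripper_force: 25.0
```

Emit:
send_rows([
  [[-0.4, 0.28, 0, 0, 0.3], [-0.17, 0.12, 0.3, 0, 0.3], [0, 0, 0.3, 0, 0.3], [0, 0, 0.2, 0, 0.3], [0, 0, 0, 0, 0.3]],
])

```text
time_s: 35.22
ee_pos: [608.8, 70.7, 174.3]
ee_rot: [-179.5, 0.1, 83.9]
force: [-1.5, 0.2, -1.9]
gripper_width: 55.9
gripper_force: 25.0
```

Emit:
send_rows([
  [[0, 0, 0, 0, 0.3], [0, 0, 0, 0, 0.3], [0, 0, 0, 0, 0.3], [0, 0, 0, 0, 0.3]],
])

```text
time_s: 35.55
ee_pos: [611.5, 70.7, 179.3]
ee_rot: [179.9, -0.0, 83.9]
force: [0.2, -0.3, -1.7]
gripper_width: 55.9
gripper_force: 25.0
```

```bash
python3 - <<'E'
from h import *
p=pl(-40,-60);go(p[0],p[1]-.3,143.5,83.8)
E
```

```text
now [611.5  70.7 179.3] yaw 83.87 F [ 0.2 -0.3 -1.7] w 55.9 gf 25.0 t 35.5
turn 0.01 shift [-0.053 -0.026  0.894]
```

Emit:
send_rows([
  [[-0.05, -0.02, 0.3, 0, 0.3], [0, 0, 0.3, 0, 0.3], [0, 0, 0.17, 0, 0.3], [0, 0, 0.08, 0, 0.3], [0, 0, 0.03, 0, 0.3]],
])

```text
time_s: 35.97
ee_pos: [610.2, 68.4, 143.1]
ee_rot: [-180.0, 0.0, 83.8]
force: [0.7, 0.7, -1.0]
gripper_width: 55.9
gripper_force: 25.0
```

Emit:
send_rows([
  [[0, 0, 0, 0, 0.3], [0, 0, 0, 0, 0.3], [0, 0, 0, 0, 0.3], [0, 0, 0, 0, 0.3], [0, 0, 0, 0, 0.3]],
])

```text
time_s: 36.38
ee_pos: [610.5, 68.3, 143.7]
ee_rot: [180.0, -0.0, 83.8]
force: [-0.2, 0.0, -2.0]
gripper_width: 55.8
gripper_force: 25.0
```

```bash
python3 - <<'E'
from h import *
p=pl(-40,-60);go(p[0],p[1]-.3,143,83.8)
E
```

```text
now [610.5  68.3 143.7] yaw 83.82 F [-0.2  0.  -2. ] w 55.8 gf 25.0 t 36.4
turn 0.0 shift [ 0.011 -0.007  0.018]
```

Emit:
send_rows([
  [[0, 0, 0.03, 0, 0.3], [0, 0, 0, 0, 0.3], [0, 0, 0, 0, 0.65], [0, 0, 0, 0, 0.72], [0, 0, 0, 0, 0.8]],
])

```text
time_s: 36.8
ee_pos: [610.4, 68.3, 142.2]
ee_rot: [180.0, 0.0, 83.8]
force: [0.5, -0.3, 0.7]
gripper_width: 69.6
gripper_force: 0.0
```

Emit:
send_rows([
  [[0, 0, 0, 0, 0.8], [0, 0, 0, 0, 0.8], [0, 0, -0.3, 0, 0.8], [0, 0, -0.8, 0, 0.8], [0, 0, -0.8, 0, 1]],
])

```text
time_s: 37.22
ee_pos: [609.2, 68.2, 217.5]
ee_rot: [-179.8, 0.1, 83.8]
force: [0.4, 1.1, 0.2]
gripper_width: 77.2
gripper_force: 0.0
```

Emit:
send_rows([
  [[0, 0, 0, -0.6, 1], [0, 0, 0, -0.67, 1], [-0.6, -0.4, 0, 0, 1], [-0.8, -0.5, 0, 0, 1], [-0.8, -0.5, 0, 0, 1]],
])

```text
time_s: 37.63
ee_pos: [557.7, -22.5, 217.8]
ee_rot: [-180.0, 0.0, 92.7]
force: [-0.2, -0.7, -0.2]
gripper_width: 90.7
gripper_force: 0.0
```

Emit:
send_rows([
  [[-0.8, -0.5, 0, 0, 1], [-0.8, -0.5, 0, 0, 1], [-0.8, -0.5, 0, 0, 1], [-0.8, -0.5, 0, 0, 1], [-0.8, -0.5, 0, 0, 1]],
])

```text
time_s: 38.05
ee_pos: [464.4, -187.7, 218.3]
ee_rot: [180.0, 0.0, 92.6]
force: [0.8, 0.2, 0.7]
gripper_width: 91.5
gripper_force: 0.0
```

Emit:
send_rows([
  [[-0.8, -0.5, 0.4, 0, 1], [-0.8, -0.5, 0.8, 0, 1], [-0.6, -0.4, 0.8, 0, 1], [-0.32, -0.2, 0.7, 0, 1], [0, 0, 0, 0, 1]],
])

```text
time_s: 38.47
ee_pos: [404.9, -284.0, 111.6]
ee_rot: [-179.5, -0.3, 92.3]
force: [-1.0, 0.0, 0.0]
gripper_width: 91.4
gripper_force: 0.0
```

Emit:
send_rows([
  [[0, 0, 0, 0, 1], [0, 0, 0, 0, 1], [0, 0, 0, 0, 1], [0, 0, 0, 0, 1], [0, 0, 0, 0, 1]],
])

```text
time_s: 38.88
ee_pos: [410.6, -283.7, 117.5]
ee_rot: [179.9, 0.1, 92.6]
force: [0.5, -0.1, 0.1]
gripper_width: 91.4
gripper_force: 0.0
```

```bash
python3 - <<'E'
from h import *
go(405.2,-289.4,10,92.5)
f=grab('top');stack(f,170)
P=pts(f);q=(P[...,:2]-CO)@Rz(PY);Z=P[...,2]
m=(abs(Z-34)<2.5)&(q[...,0]<4)&(q[...,0]>-160)&(q[...,1]<-115)&(q[...,1]>-220)
print('carrier right end x,y range',np.percentile(q[m],[1,99],axis=0).round(1).tolist(),m.sum())
grab('wrist','w6.png')
E
```

```text
now [ 410.6 -283.7  117.5] yaw 92.64 F [ 0.5 -0.1  0.1] w 91.4 gf 0.0 t 38.9
turn 0.02 shift [-0.136 -0.141  2.688]
column top [-38.8 -59. ] [99.9 58.3] 89.7 z 169.8 720
carrier right end x,y range [[-118.3, -203.9], [2.7, -115.9]] 505
```

View pics/w6.png

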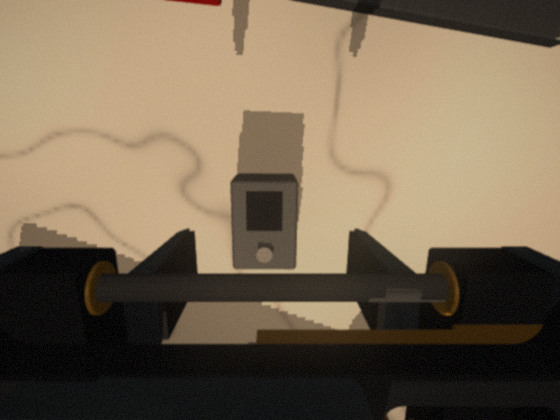

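The wrist view shows the grey logger with display and steel button at (265,220). The column has four cases, top at 170 mm, centred at (-38.8,-59). I grip the logger.

Emit:
send_rows([
  [[-0.13, -0.14, 0.5, 0, 1], [0, 0, 0.9, 0, 1], [0, 0, 0.7, 0, 1], [0, 0, 0.4, 0, 1], [0, 0, 0.15, 0, 1]],
])

```text
time_s: 39.4
ee_pos: [402.8, -288.2, 8.1]
ee_rot: [-179.8, -0.2, 92.6]
force: [0.4, -0.5, -0.4]
gripper_width: 91.3
gripper_force: 0.0
```

Emit:
send_rows([
  [[0, 0, 0.03, 0, 1], [0, 0, 0, 0, 1], [0, 0, 0, 0, 1], [0, 0, 0, 0, 0.3], [0, 0, 0, 0, 0.3]],
])

```text
time_s: 39.82
ee_pos: [404.8, -289.9, 10.1]
ee_rot: [179.9, 0.1, 92.6]
force: [-0.4, 0.1, -0.4]
gripper_width: 81.2
gripper_force: 0.0
```

Emit:
send_rows([
  [[0, 0, 0, 0, 0.3], [0, 0, 0, 0, 0.3], [0, 0, 0, 0, 0.3], [0, 0, 0, 0, 0.3], [0, 0, 0, 0, 0.3]],
])

```text
time_s: 40.23
ee_pos: [404.2, -289.5, 9.2]
ee_rot: [180.0, 0.0, 92.6]
force: [-0.2, 0.2, 2.6]
gripper_width: 56.1
gripper_force: 25.0
```

Emit:
send_rows([
  [[0, 0, 0, 0, 0.3], [0, 0, 0, 0, 0.3], [0, 0, 0, 0, 0.3], [0, 0, 0, 0, 0.3]],
])

```text
time_s: 40.57
ee_pos: [404.2, -289.5, 9.2]
ee_rot: [180.0, 0.0, 92.6]
force: [-0.1, 0.8, 3.9]
gripper_width: 55.8
gripper_force: 25.0
```

Emit:
send_rows([
  [[0, 0, -0.4, 0, 0.3], [0, 0, -0.7, 0, 0.3], [0, 0, -0.9, 0, 0.3], [0, 0, -0.9, 0, 0.3], [0, 0, -0.9, 0, 0.3]],
])

```text
time_s: 40.98
ee_pos: [403.5, -288.9, 161.9]
ee_rot: [-179.9, -0.1, 92.5]
force: [1.1, -0.9, -1.6]
gripper_width: 55.8
gripper_force: 25.0
```

Emit:
send_rows([
  [[0, 0, -0.9, 0, 0.3], [0, 0, -0.9, 0, 0.3], [0, 0, -0.3, 0, 0.3], [0, 0, 0, 0, 0.3], [0, 0, 0, 0, 0.3]],
])

```text
time_s: 41.4
ee_pos: [403.8, -289.2, 244.5]
ee_rot: [-180.0, -0.0, 92.6]
force: [0.1, 0.6, -2.1]
gripper_width: 56.3
gripper_force: 25.0
```

```bash
python3 - <<'E'
from h import *
p=pl(-40,-60);go(p[0],p[1],240,83.8)
f=grab('top');stack(f,170)
E
```

```text
now [ 403.8 -289.2  244.5] yaw 92.55 F [ 0.1  0.6 -2.1] w 56.3 gf 25.0 t 41.4
turn 1.27 shift [9.462 4.164 0.112]
column top [-39.5 -59.2] [100.7  58.3] 89.1 z 169.6 725
```

Emit:
send_rows([
  [[0, 0, 0, 0.6, 0.3], [0, 0, 0, 0.67, 0.3], [0.46, 0.2, 0, 0, 0.3], [0.8, 0.35, 0, 0, 0.3], [0.9, 0.4, 0, 0, 0.3]],
])

```text
time_s: 41.87
ee_pos: [450.0, -207.2, 242.3]
ee_rot: [-179.7, -0.1, 83.6]
force: [1.7, 0.1, -1.7]
gripper_width: 56.2
gripper_force: 25.0
```

Emit:
send_rows([
  [[0.9, 0.4, 0, 0, 0.3], [0.9, 0.4, 0, 0, 0.3], [0.9, 0.4, 0, 0, 0.3], [0.9, 0.4, 0, 0, 0.3], [0.9, 0.4, 0, 0, 0.3]],
])

```text
time_s: 42.28
ee_pos: [549.5, -35.3, 242.2]
ee_rot: [-179.7, 0.0, 83.8]
force: [1.7, -1.4, -1.6]
gripper_width: 55.8
gripper_force: 25.0
```

Emit:
send_rows([
  [[0.9, 0.4, 0, 0, 0.3], [0.9, 0.4, 0, 0, 0.3], [0.6, 0.25, 0, 0, 0.3], [0.4, 0.16, 0.1, 0, 0.3], [0, 0, 0.3, 0, 0.3]],
])

```text
time_s: 42.7
ee_pos: [611.7, 72.0, 227.3]
ee_rot: [-180.0, -0.1, 84.0]
force: [-0.3, -0.9, -1.5]
gripper_width: 55.6
gripper_force: 25.0
```

Emit:
send_rows([
  [[0, 0, 0.3, 0, 0.3], [0, 0, 0, 0, 0.3], [0, 0, 0, 0, 0.3], [0, 0, 0, 0, 0.3], [0, 0, 0, 0, 0.3]],
])

```text
time_s: 43.12
ee_pos: [610.4, 68.4, 217.5]
ee_rot: [180.0, 0.0, 83.8]
force: [0.9, 0.1, -2.8]
gripper_width: 55.9
gripper_force: 25.0
```

```bash
python3 - <<'E'
from h import *
p=pl(-40,-60);go(p[0],p[1],180,83.8)
E
```

```text
now [610.4  68.4 217.5] yaw 83.78 F [ 0.9  0.1 -2.8] w 55.9 gf 25.0 t 43.1
turn -0.0 shift [ 0.017 -0.005  0.938]
```

Emit:
send_rows([
  [[0.02, 0, 0.3, 0, 0.3], [0, 0, 0.3, 0, 0.3], [0, 0, 0.2, 0, 0.3], [0, 0, 0.08, 0, 0.3], [0, 0, 0.03, 0, 0.3]],
])

```text
time_s: 43.53
ee_pos: [610.2, 69.5, 180.3]
ee_rot: [-180.0, 0.0, 83.8]
force: [-0.2, 0.1, -1.2]
gripper_width: 55.8
gripper_force: 25.0
```

Emit:
send_rows([
  [[0, 0, 0, 0, 0.3], [0, 0, 0, 0, 0.3], [0, 0, 0, 0, 0.3], [0, 0, 0, 0, 0.3], [0, 0, 0, 0, 0.3]],
])

```text
time_s: 43.95
ee_pos: [610.5, 69.7, 181.0]
ee_rot: [180.0, -0.0, 83.8]
force: [-0.7, 0.2, -1.6]
gripper_width: 55.4
gripper_force: 25.0
```

```bash
python3 - <<'E'
from h import *
p=pl(-40,-60);go(p[0],p[1],179.5,83.8)
E
```

```text
now [610.5  69.7 181. ] yaw 83.82 F [-0.7  0.2 -1.6] w 55.4 gf 25.0 t 44.0
turn 0.0 shift [-0.016 -0.005  0.038]
```

Emit:
send_rows([
  [[0, 0, 0.04, 0, 0.3], [0, 0, 0, 0, 0.3], [0, 0, 0, 0, 0.65], [0, 0, 0, 0, 0.72], [0, 0, 0, 0, 0.8]],
])

```text
time_s: 44.37
ee_pos: [610.4, 69.7, 179.2]
ee_rot: [180.0, 0.0, 83.8]
force: [0.7, -0.7, 0.3]
gripper_width: 69.4
gripper_force: 0.0
```

Emit:
send_rows([
  [[0, 0, 0, 0, 0.8], [0, 0, 0, 0, 0.8], [0, 0, -0.3, 0, 0.8], [0, 0, -0.8, 0, 0.8], [0, 0, -0.8, 0, 0.8]],
])

```text
time_s: 44.78
ee_pos: [609.4, 69.6, 254.5]
ee_rot: [-179.8, 0.1, 83.8]
force: [1.1, 0.3, 1.1]
gripper_width: 73.1
gripper_force: 0.0
```

Emit:
send_rows([
  [[0, 0, -0.4, 0, 0.8], [0.3, -0.7, 0, 0, 0.5], [0.4, -0.9, 0, 0, 0.3], [0.4, -0.9, 0, 0, 0], [0.4, -0.9, 0, 0, 0]],
])

```text
time_s: 45.2
ee_pos: [480.1, 144.4, 270.9]
ee_rot: [180.0, -0.0, 83.8]
force: [-0.6, 1.2, 0.4]
gripper_width: 49.2
gripper_force: 0.0
```

Emit:
send_rows([
  [[0.4, -0.9, 0, 0, 0], [0.4, -0.9, 0, 0, 0], [0.1, -0.3, 0, 0, 0], [0, 0, 0, 0, 0], [0, 0, 0, 0, 0]],
])

```text
time_s: 45.62
ee_pos: [402.2, 188.9, 271.5]
ee_rot: [179.9, -0.0, 83.9]
force: [0.3, -0.2, -0.0]
gripper_width: 16.2
gripper_force: 0.0
```

Emit:
send_rows([
  [[0, 0, 0, 0, 0], [0, 0, 0, 0, 0], [0, 0, 0, 0, 0], [0, 0, 0, 0, 0]],
])

```text
time_s: 45.95
ee_pos: [402.8, 188.4, 270.7]
ee_rot: [-180.0, 0.0, 83.7]
force: [-0.2, 0.0, 0.2]
gripper_width: 0.6
gripper_force: 0.0
```

```bash
python3 - <<'E'
from h import *
s=env.state();print(s['ee_pos'],s['gripper_width'])
f=grab('top');stack(f,214)
for name,f in(('top',f),('scene',grab('scene'))):
    P=pts(f);q=(P[...,:2]-CO)@Rz(PY);Z=P[...,2]
    m=(Z>58)&(Z<140)&(q[...,1]>18)&(q[...,1]<105)&(q[...,0]>-170)&(q[...,0]<10)
    for z in range(55,140,8):
        k=m&(Z>=z)&(Z<z+8)
        if k.sum(): print(name,z,k.sum(),np.median(q[k],axis=0).round(1),np.ptp(q[k],axis=0).round(1))
im=f['pixels'][150:290,230:400];im=np.clip(cv2.resize(im,None,fx=4.2,fy=4.2,interpolation=cv2.INTER_CUBIC)*1.3,0,255).astype(np.uint8)
cv2.imwrite('pics/s7.png',im[:,:,::-1])
E
```

```text
[402.75187695 188.37175496 270.71419914] 0.5646812417977105
column top [-38.9 -59.3] [57.4 79.6] 0.9 z 213.9 623
top 55 10 [-84.8  34.4] [93.2 21. ]
top 63 34 [-77.2  42.9] [68.6 51.5]
top 71 227 [-70.3  51.3] [69.5 50.4]
top 79 59 [-76.1  54.5] [64.7 40.7]
top 87 9 [-82.5  54.6] [ 9.9 16.4]
top 95 1 [-87.4  56.2] [0. 0.]
top 127 1 [-110.5   48.6] [0. 0.]
top 135 8 [-112.8   54.1] [25.5 22.1]
scene 55 30 [-63.5  83.3] [108.3  59.1]
scene 63 50 [-67.4  82.1] [67.  52.8]
scene 71 208 [-69.6  65.1] [71.4 52.3]
scene 79 64 [-76.4  65.8] [65.5 45.9]
scene 87 16 [-81.3  61.3] [15.6 21.2]
scene 95 7 [-88.7  62.2] [6.3 6.2]
scene 103 7 [-91.  61.] [ 5.8 10. ]
scene 111 8 [-95.2  62.6] [ 7.  10.1]
scene 119 6 [-97.2  62.3] [4.5 7.9]
scene 127 3 [-100.1   68. ] [ 5.7 12.8]
scene 135 6 [-102.5   67.9] [18.6  8.5]
```

View pics/s7.png

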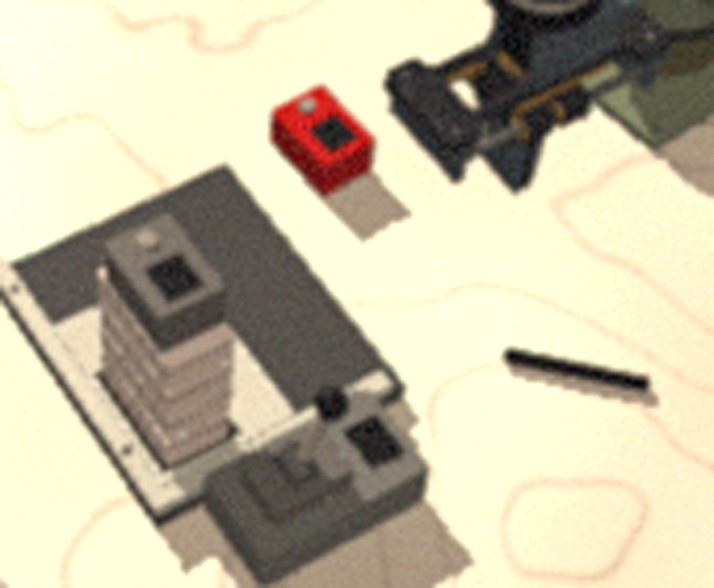

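The scene view shows the column upright with the logger on top, and the lever knob at (331,402) leaning to the near side. The lever stick is at plate y≈58, with its tip around x=-105, z=150.

```bash
python3 - <<'E'
from h import *
a=pl(-155,58);print(a);go(*a,125,83.8)
E
```

```text
[508.67056322 198.80065604]
now [402.5 188.5 270.8] yaw 83.77 F [ 0.2 -1.2 -0.7] w 0.6 gf 0.0 t 46.0
turn -0.0 shift [0.543 2.612 3.645]
```

Emit:
send_rows([
  [[0.2, 0.6, 0, 0, 0], [0.2, 0.9, 0, 0, 0], [0.14, 0.8, 0, 0, 0], [0, 0.31, 0.5, 0, 0], [0, 0, 0.8, 0, 0]],
])

```text
time_s: 46.47
ee_pos: [513.6, 199.6, 220.7]
ee_rot: [179.5, -0.2, 83.7]
force: [0.3, 0.5, -0.1]
gripper_width: 0.4
gripper_force: 0.0
```

Emit:
send_rows([
  [[0, 0, 0.9, 0, 0], [0, 0, 0.8, 0, 0], [0, 0, 0.5, 0, 0], [0, 0, 0.14, 0, 0], [0, 0, 0, 0, 0]],
])

```text
time_s: 46.88
ee_pos: [507.4, 198.6, 123.9]
ee_rot: [-179.8, 0.1, 83.8]
force: [0.6, -0.3, 0.8]
gripper_width: 0.2
gripper_force: 0.0
```

Emit:
send_rows([
  [[0, 0, 0, 0, 0], [0, 0, 0, 0, 0], [0, 0, 0, 0, 0], [0, 0.1, 0, 0, 0], [0, 0.15, 0, 0, 0]],
])

```text
time_s: 47.3
ee_pos: [518.5, 198.1, 126.5]
ee_rot: [179.9, -0.0, 83.8]
force: [0.0, -0.6, 0.1]
gripper_width: 0.1
gripper_force: 0.0
```

Emit:
send_rows([
  [[0, 0.2, 0, 0, 0], [0, 0.2, 0, 0, 0], [0, 0.2, 0, 0, 0], [0, 0.2, 0, 0, 0], [0, 0, 0, 0, 0]],
])

```text
time_s: 47.72
ee_pos: [551.9, 194.3, 125.3]
ee_rot: [179.9, -0.0, 83.8]
force: [-0.3, -0.1, -0.0]
gripper_width: 0.4
gripper_force: 0.0
```

```bash
cat >> h.py <<'E'
def lever():
    s=env.state();print('tcp in corner',((s['ee_pos'][:2]-CO)@Rz(PY)).round(1),s['ee_pos'][2].round(1),'F',s['force'].round(1))
    f=grab('scene');stack(f,214);P=pts(f);q=(P[...,:2]-CO)@Rz(PY);Z=P[...,2]
    for z in range(87,160,8):
        k=(Z>=z)&(Z<z+8)&(abs(q[...,1]-60)<14)&(q[...,0]>-130)&(q[...,0]<0)
        if k.sum(): print(z,k.sum(),np.median(q[k],axis=0).round(1))
    return f
E
python3 - <<'E'
from h import *
f=lever()
E
```

```text
tcp in corner [-111.5   58.2] 125.3 F [-0.3 -0.1 -0. ]
column top [-39.5 -58.1] [82.2 57.6] 89.7 z 214.8 417
87 8 [-77.2  63.9]
95 5 [-80.7  64.2]
103 6 [-81.4  63.4]
111 5 [-81.6  64.7]
119 8 [-84.   64.2]
127 5 [-104.6   68.4]
135 9 [-89.8  68.8]
143 33 [-88.   66.6]
151 18 [-87.3  63.4]
159 6 [-99.8  67.6]
```

The lever is moving with the finger. I keep pushing.

Emit:
send_rows([
  [[0, 0.2, 0, 0, 0], [0, 0.2, 0, 0, 0], [0, 0.2, 0, 0, 0], [0, 0.15, 0, 0, 0], [0, 0, 0, 0, 0]],
])

```text
time_s: 48.18
ee_pos: [581.3, 191.1, 125.2]
ee_rot: [179.9, -0.0, 83.8]
force: [1.3, -0.2, -0.4]
gripper_width: 0.6
gripper_force: 0.0
```

Emit:
send_rows([
  [[0, 0.1, 0, 0, 0], [0, 0.1, 0, 0, 0], [0, 0.1, 0, 0, 0], [0, 0, 0, 0, 0], [0, 0, 0, 0, 0]],
])

```text
time_s: 48.6
ee_pos: [592.1, 190.0, 125.5]
ee_rot: [180.0, -0.0, 83.8]
force: [-0.6, -0.1, 0.1]
gripper_width: 0.6
gripper_force: 0.0
```

```bash
python3 - <<'E'
from h import *
f=lever()
E
```

```text
tcp in corner [-71.1  58.2] 125.5 F [-0.6 -0.1  0.1]
column top [-39.6 -56.5] [83.7 57.2] 90.0 z 214.6 422
87 13 [-76.   63.5]
95 2 [-69.5  65. ]
103 6 [-64.6  64.2]
111 2 [-62.   64.6]
119 1 [-59.1  65.6]
127 8 [-41.4  69.1]
135 37 [-50.1  65.9]
143 26 [-48.9  63.1]
151 5 [-58.6  68.6]
159 10 [-60.   68.1]
```

Emit:
send_rows([
  [[0, 0.06, 0, 0, 0], [0, 0.06, 0, 0, 0], [0, 0.06, 0, 0, 0], [0, 0, 0, 0, 0], [0, 0, 0, 0, 0]],
])

```text
time_s: 49.07
ee_pos: [594.4, 189.6, 125.3]
ee_rot: [-179.4, 0.1, 83.8]
force: [-10.1, 1.0, 5.9]
gripper_width: 0.4
gripper_force: 5.6
```

Emit:
send_rows([
  [[0, 0.05, 0, 0, 0], [0, 0.05, 0, 0, 0], [0, 0, 0, 0, 0], [0, 0, 0, 0, 0]],
])

```text
time_s: 49.4
ee_pos: [594.7, 189.6, 125.3]
ee_rot: [-179.0, 0.1, 83.8]
force: [-19.6, 2.1, 9.7]
gripper_width: 0.5
gripper_force: 10.0
```

```bash
python3 - <<'E'
from h import *
f=lever()
E
```

```text
tcp in corner [-68.5  58.1] 125.3 F [-19.6   2.1   9.7]
column top [-39.2 -57.6] [56.9 85. ] 0.1 z 214.9 418
87 10 [-78.3  65.4]
95 5 [-67.3  63.7]
103 5 [-64.4  63.8]
111 4 [-57.9  65.1]
127 11 [-43.6  69.2]
135 27 [-44.4  65.3]
143 27 [-46.5  64.2]
151 3 [-57.2  66.8]
159 6 [-55.8  59.6]
```

Hard stop reached at 20 N, so the lever is fully over. I back off, lift clear and check everything.

Emit:
send_rows([
  [[0, -0.2, 0, 0, 0], [0, -0.6, 0, 0, 0], [0, -0.8, 0, 0, 0], [0, -0.9, 0, 0, 0], [0, -0.9, -0.5, 0, 0]],
])

```text
time_s: 49.87
ee_pos: [464.4, 202.4, 142.5]
ee_rot: [-179.7, 0.2, 83.8]
force: [-0.0, 0.2, 0.5]
gripper_width: 0.8
gripper_force: 0.0
```

Emit:
send_rows([
  [[0, -0.8, -0.9, 0, 0], [0, -0.5, -0.9, 0, 0], [0, -0.3, -0.9, 0, 0], [0, 0, 0, 0, 0], [0, 0, 0, 0, 0]],
])

```text
time_s: 50.28
ee_pos: [409.2, 210.6, 251.1]
ee_rot: [179.6, -0.2, 83.9]
force: [-0.3, -0.4, -0.5]
gripper_width: 0.8
gripper_force: 0.0
```

Emit:
send_rows([
  [[0, 0, 0, 0, 0], [0, 0, 0, 0, 0], [0, 0, 0, 0, 0], [0, 0, 0, 0, 0]],
])

```text
time_s: 50.62
ee_pos: [408.1, 209.5, 247.2]
ee_rot: [-179.9, 0.1, 83.8]
force: [0.3, 0.1, -0.2]
gripper_width: 0.3
gripper_force: 0.0
```

```bash
python3 - <<'E'
from h import *
f=lever();t=grab('top');stack(t,214)
P=pts(t);q=(P[...,:2]-CO)@Rz(PY);Z=P[...,2]
m=(abs(Z-34)<2.5)&(q[...,0]<-5)&(q[...,0]>-160)&(q[...,1]<-8)&(q[...,1]>-220)&(t['pixels'].sum(2)>100)
print('carrier x,y range',np.percentile(q[m],[1,99],axis=0).round(1).tolist())
a=np.clip(cv2.resize(f['pixels'][150:290,230:400],None,fx=2.3,fy=2.3,interpolation=cv2.INTER_CUBIC)*1.3,0,255)
b=np.clip(cv2.resize(t['pixels'][150:260,200:345],None,fx=2.7,fy=2.7,interpolation=cv2.INTER_CUBIC)*1.3,0,255)
h=max(a.shape[0],b.shape[0]);c=[np.pad(i,((0,h-i.shape[0]),(0,0),(0,0))) for i in(a,b)]
cv2.imwrite('pics/e.png',np.hstack(c)[:,:,::-1])
E
```

```text
tcp in corner [-256.1   57.8] 247.2 F [ 0.3  0.1 -0.2]
column top [-38.2 -56.9] [82.5 56.5] 89.8 z 214.6 424
87 18 [-76.9  62.8]
95 1 [-61.  64.]
103 7 [-64.1  64.3]
111 2 [-60.2  64.4]
119 1 [-54.9  66.8]
127 7 [-39.3  66.3]
135 30 [-44.1  65.4]
143 22 [-45.2  59.5]
151 1 [-50.7  66.1]
column top [-38.9 -59.4] [57. 80.] 0.1 z 214.0 625
carrier x,y range [[-119.2, -169.7], [-6.9, -10.5]][ WARN:0@1.337] global loadsave.cpp:1063 imwrite_ Unsupported depth image for selected encoder is fallbacked to CV_8U.
```

View pics/e.png

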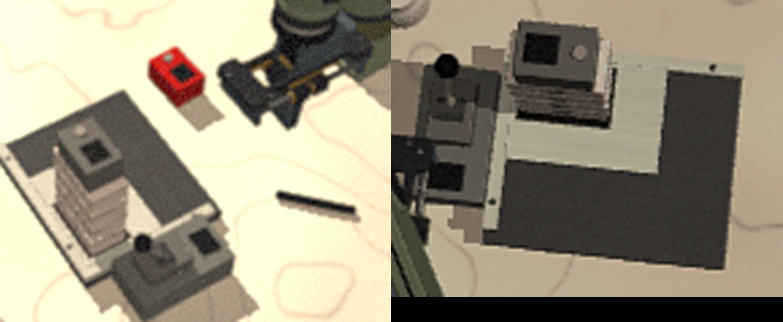

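The pictures show the lever thrown to the far side (knob at 143,242 left, 446,65 right). The column is upright, the carrier home with edges at -119 and -170 mm, and the gripper clear. I hand the job in.

```bash
python3 -c "
from h import *
print(env.job_done())"
```

```text
the job is handed in; nothing more can be done
None
```

I handed the job in with the carrier home against both rails, all four white cases and the grey logger stacked on the pad (about 1 mm off centre), and the toggle pushed to its hard stop on the far side. The final camera check agreed with this; the hand-in gave no verdict.

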